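# Rivet the LED driver units and stow them in the kit drawer

## Robot

A 7-joint arm with a two-finger parallel gripper is mounted at the origin on the work surface. World frame = base frame: x ahead of the robot, y to its left, z up, the work surface at z = 0. Lengths are in m, angles in degrees, forces in N, time in s.
With the tool pointing down it reaches from about 0.425 to 0.875 m from the base axis. Payload 9.9 kg.
Tool frame: the origin (TCP) lies on the centre line of the jaws, within the pads' length; the fingertips stand 22 mm ahead of it and the grasp point (between the pads) lies 3 mm ahead of it (ctrl.finger_overhang is the distance from the TCP to the fingertips, in m); z points along the fingers, y is the line along which they close (so a half turn about z gives the same grasp; the last joint's range is limited). The gripper opens to 85 mm and grips with 20 to 120 N. Pads are 22 mm wide; open, the fingers measure 114 mm over their backs; the gripper's body (76 mm by 85 mm) begins 54 mm behind the grasp point. The pads swing forward as they close: fully open they stand 13 mm farther back than shut.
Start: joints at [-70.978, 32.985, 1.427, 82.34, -0.859, 64.687, -3.237], TCP at [0.273, 0.617, 0.253] pointing down, gripper open.
Joint ranges: [-157.87, 157.87], [-19.46, 123.44], [-87.15, 90], [11.01, 140.99], [-62.26, 242.26], [9.8, 113.94], [-161.44, 161.44]. Speed limits (degrees/s): [127.2, 127.2, 172.46, 172.46, 180, 180, 180].

## Interface

Orientations are given as a 3x3 rotation matrix whose columns are the frame's x, y, z axes.
In Python, from bench import telemetry, viewer, ctrl gives the robot as it stands.
- The arm moves only by the shell command python3 -m crank 'ROWS' [FORCE]. ROWS is text: rows parted by semicolons, each of 7 numbers parted by spaces: the turn, a rotation vector about the tool's x, y, z in rad, then the shift along the tool's x, y, z in cm, then the closure, from -1 (fully open) to 1 (shut). A call has 1 to 12 rows; each row shifts and turns the commanded pose from where the row before left it, along the tool's axes as they then stand; what a row does not reach is not made up. A row lasts 1/12 s, in which the tool goes at most 41.7 mm and 7.16 degrees, less where a joint would pass 70% of its speed; a pose out of reach is approached as far as the arm can. A call with a gripper value outside its range is refused whole. The fingers move at their own pace and stop on an object; FORCE is the grip in N (left out, the last holds). Time passes only in rows, so rows that do not move let the fingers close. It gives the time, the measured TCP pose, the force, the opening and the grip force at its end, in the units of the state.
- telemetry.read_state(): the state, without advancing time (a new reading comes with each control period).
- viewer.read_camera(name): name is "side" or "top" or "wrist"; returns the picture (384x512x3 uint8, blue, green, red); there is no depth.
- viewer.camera_params(name): a dict with "fx", "fy", "cx", "cy" (pixels), "extrinsics" (4x4, takes a point from camera to world coordinates). Camera axes: x right, y down, z forward; pixel columns grow to the right and rows downward; lengths in m; the calibration is good to about 2 mm. A picture is of the moment at which its call begins: read the wrist's pose just before it. camera_params takes no time and is no camera call; for the wrist camera it gives the pose at the moment of the call.
- ctrl.job_done(): hands the job in; it is judged then, once.
The state is a dict: "time_s": time; "joint_positions": joint angles; "dq": joint speeds; "tau": joint torques, N m; "tcp_pos": TCP position; "ee_rot": TCP orientation; "ft_force": force on the tool from outside, world axes, zero at the start; "moment": the same for the moment, N m; "grip_width": finger opening in m; "gripper_force": force on a finger pad.
Only numpy, scipy, OpenCV 4.12 (cv2) and the standard library are available. Lean on these libraries where they do the work, as an engineer would, in place of code of your own. Each camera call takes 0.05 s, during which the arm holds its last target. There are 200 camera calls.

## Task

Turn the press's selector knob clockwise, click by click, to the long tick on its scale. Then take each driver unit on the bench (two or three), slide it into the press so that its rivet sits under the punch tip, and push the ram's cap down until the rivet pin is fully home; lay the riveted units flat in the open kit drawer. When all are in, push the drawer fully home so that it clicks shut, and leave the other things on the bench where they are.

Things in the scene. Friction and masses are not known exactly. Their poses are not given: they have to be found in the camera images.
- selector (a joint): Angle of the press's selector knob in rad, growing clockwise seen from above, 0 to 2.618. It clicks into seven stops 0.436 rad (25 deg) apart, at 0, 0.436, 0.873 .. 2.618; let go near a stop, it is drawn into it and stays there (0.1 to 0.2 N m to pass from one stop to the next). The long tick on the scale is the stop at 1.745; the other six ticks are short. It starts at or near one of the stops 0.436, 0.873 or 1.309.
- selector_grip (a point): Middle of the selector's bar grip, on the turning axis. Black knob on a fixed grey console 90 x 90 x 45 mm: a disc 42 mm across carrying an upright bar 40 mm long, 13 mm wide and 30 mm tall (upper 28 mm above the disc); this point is 69 mm above the bench, 14 mm below the bar's top. The point turns with the knob: its x axis lies along the bar, z is up, and the white pointer line on the bar's top points along -x.
- press: Fixed grey C-frame hand press. Origin on the bench surface straight under the punch tip; x points from the tip to the column (away from the open mouth), y to the left of that, z up. The mouth is open on the -x side and on both y sides: work comes in along +x. Column from x = 70 mm, 46 mm wide, 135 mm tall; its overhead arm, 36 mm wide, spans x = -15 to 75 mm and z = 96 to 132 mm. The dark anvil plate under the tip is flush with the bench, so work slides over it.
- ram_tip (a point): Lower end of the press's punch, a 6 mm steel pin. At rest it is 50 mm above the bench; it moves only straight down, with the ram.
- ram_cap (a point): Centre of the top face of the black round cap (38 mm across) on top of the ram; pushing it down drives the punch. At rest 176 mm above the bench; travel 40 mm (to 136 mm). A spring lifts it back, 2 to 5 N; with a rivet about 10 N are needed, and the rivet is home with the cap at about 138 mm.
- ram (a joint): Travel of the ram downwards in m, 0 at rest (up) to 0.040.
- kit_drawer (a joint): How far the kit drawer is open in m: 0 = fully home, 0.205 = fully open. It starts about 0.20 open; the housing roofs over the back of the floor once it is less than about 0.19 open. A catch clicks over in the last 10 mm (push 5 to 15 N); past it the drawer is drawn home and stays.
- drawer_floor (a point): Centre of the kit drawer's inner floor, 10 mm above the bench; moves with the drawer. Steel tray, inside 188 mm (x) by 220 mm (y), side and back walls 12 mm tall above the floor, in a fixed grey housing 220 x 262 x 66 mm. x is the closing direction, into the housing; y to the left; z up. Has room for three units lying flat side by side along y, their length along x.
- drawer_front (a point): Centre of the outer face of the drawer's front panel (258 mm wide along y, 12 mm thick, its top 62 mm above the bench), 34 mm above the bench; same axes as drawer_floor: x is the closing direction. A decorative black grip strip stands 3.5 mm out of it. Home, the face lies 6 mm in front of the housing's front edge.
- unit_a_grip (a point): LED driver unit A (may be absent; all units are alike, 0.2 to 0.4 kg): aluminium plate 160 x 48 x 4 mm with a black box on it 70 mm long (x), 30 mm wide (y), 36 mm tall, its top 40 mm above the unit's underside. This point is the centre of the box, 20 mm above the underside, 40 mm from the plate's nearer end (the -x end). x points along the plate from the box to the rivet boss, y across the plate, z up. The box is the place to grip, across its width.
- unit_a_rivet (a point): Centre of the mouth of unit A's rivet boss, a grey block 24 x 24 mm at the other end of the plate, 22 mm above the underside, 100 mm from the box's centre along +x and 20 mm from the plate's far end. In it is a square well 13 mm wide holding the white rivet pin (11 mm across, top 4 mm below the mouth). Only a thin tool reaches it: the punch enters when within about 3 mm of this centre.
- pin_a (a joint): How far unit A's rivet pin has been driven, in m: 0 at the start, 0.006 fully home. Stiff (5 N), stays where it is pushed.
- unit_b_grip (a point): LED driver unit B (may be absent; all units are alike, 0.2 to 0.4 kg): aluminium plate 160 x 48 x 4 mm with a black box on it 70 mm long (x), 30 mm wide (y), 36 mm tall, its top 40 mm above the unit's underside. This point is the centre of the box, 20 mm above the underside, 40 mm from the plate's nearer end (the -x end). x points along the plate from the box to the rivet boss, y across the plate, z up. The box is the place to grip, across its width.
- unit_b_rivet (a point): Centre of the mouth of unit B's rivet boss, a grey block 24 x 24 mm at the other end of the plate, 22 mm above the underside, 100 mm from the box's centre along +x and 20 mm from the plate's far end. In it is a square well 13 mm wide holding the white rivet pin (11 mm across, top 4 mm below the mouth). Only a thin tool reaches it: the punch enters when within about 3 mm of this centre.
- pin_b (a joint): How far unit B's rivet pin has been driven, in m: 0 at the start, 0.006 fully home. Stiff (5 N), stays where it is pushed.
- unit_c_grip (a point): LED driver unit C (may be absent; all units are alike, 0.2 to 0.4 kg): aluminium plate 160 x 48 x 4 mm with a black box on it 70 mm long (x), 30 mm wide (y), 36 mm tall, its top 40 mm above the unit's underside. This point is the centre of the box, 20 mm above the underside, 40 mm from the plate's nearer end (the -x end). x points along the plate from the box to the rivet boss, y across the plate, z up. The box is the place to grip, across its width.
- unit_c_rivet (a point): Centre of the mouth of unit C's rivet boss, a grey block 24 x 24 mm at the other end of the plate, 22 mm above the underside, 100 mm from the box's centre along +x and 20 mm from the plate's far end. In it is a square well 13 mm wide holding the white rivet pin (11 mm across, top 4 mm below the mouth). Only a thin tool reaches it: the punch enters when within about 3 mm of this centre.
- pin_c (a joint): How far unit C's rivet pin has been driven, in m: 0 at the start, 0.006 fully home. Stiff (5 N), stays where it is pushed.
- tape_mid (a point): Bystander: roll of grey tape lying flat, 48 mm across, 18 mm tall; this point at its middle.
- cap_jar_center (a point): Bystander: small white jar 32 mm across, 34 mm tall; its centre.
- torque_driver_grip (a point): Bystander: black-handled screwdriver 190 mm long lying on the bench; a point on its handle.
- spanner_grip (a point): Bystander: steel spanner 130 mm long lying flat; a point on its shaft.
There are look-alikes about, which are no part of the job. Leave any pink look-alike of the part that bears unit_a_grip alone.

How it is judged (in metres and radians):
On the way, in this order (a step that is already met when the one before it is completed fails the run):
1. the selector stands at the long tick (value of joint selector between 1.61532 and 1.87532 rad), for 0.2 s.
2. the rivets of all units present are driven home, with the selector still at the long tick (all of step 1 and value of joint each of pin_a, pin_b, pin_c above 0.0045 m), for 0.1 s.
3. all units present lie in the drawer, which is still open (value of joint kit_drawer above 0.02 m and x of unit_a_grip in the frame of drawer_floor between -0.096 and 0.096 m and y of unit_a_grip in the frame of drawer_floor between -0.112 and 0.112 m and x of unit_a_rivet in the frame of drawer_floor between -0.096 and 0.096 m and y of unit_a_rivet in the frame of drawer_floor between -0.112 and 0.112 m and z of each of unit_a_grip, unit_b_grip, unit_c_grip in the frame of drawer_floor below 0.026 m and angle between each of unit_a_grip, unit_b_grip, unit_c_grip's own z axis and vertical below 0.12 rad and x of unit_b_grip in the frame of drawer_floor between -0.096 and 0.096 m and y of unit_b_grip in the frame of drawer_floor between -0.112 and 0.112 m and x of unit_b_rivet in the frame of drawer_floor between -0.096 and 0.096 m and y of unit_b_rivet in the frame of drawer_floor between -0.112 and 0.112 m and x of unit_c_grip in the frame of drawer_floor between -0.096 and 0.096 m and y of unit_c_grip in the frame of drawer_floor between -0.112 and 0.112 m and x of unit_c_rivet in the frame of drawer_floor between -0.096 and 0.096 m and y of unit_c_rivet in the frame of drawer_floor between -0.112 and 0.112 m), for 0.2 s.
4. the drawer is fully home with the units in it (value of joint kit_drawer below 0.0025 m and x of unit_a_grip in the frame of drawer_floor between -0.096 and 0.096 m and y of unit_a_grip in the frame of drawer_floor between -0.112 and 0.112 m and x of unit_a_rivet in the frame of drawer_floor between -0.096 and 0.096 m and y of unit_a_rivet in the frame of drawer_floor between -0.112 and 0.112 m and z of each of unit_a_grip, unit_b_grip, unit_c_grip in the frame of drawer_floor below 0.026 m and angle between each of unit_a_grip, unit_b_grip, unit_c_grip's own z axis and vertical below 0.12 rad and x of unit_b_grip in the frame of drawer_floor between -0.096 and 0.096 m and y of unit_b_grip in the frame of drawer_floor between -0.112 and 0.112 m and x of unit_b_rivet in the frame of drawer_floor between -0.096 and 0.096 m and y of unit_b_rivet in the frame of drawer_floor between -0.112 and 0.112 m and x of unit_c_grip in the frame of drawer_floor between -0.096 and 0.096 m and y of unit_c_grip in the frame of drawer_floor between -0.112 and 0.112 m and x of unit_c_rivet in the frame of drawer_floor between -0.096 and 0.096 m and y of unit_c_rivet in the frame of drawer_floor between -0.112 and 0.112 m), for 0.2 s.
At the end, for the whole second after the job is handed in: Selector at the long tick (1.745 rad, within 0.13); every present unit's pin driven 4.5 mm or more and the unit flat inside the drawer (box and rivet within the walls, tilt under 0.12 rad, box centre under 26 mm above the floor); drawer open less than 2.5 mm; ram up (within 4 mm) (all of step 2 and all of step 4 and value of joint ram below 0.004 m); the robot touches nothing.
It fails at once if a rivet is driven while the selector is off the long tick (value of joint any of pin_a, pin_b, pin_c above 0.002 m and not (value of joint selector between 1.54532 and 1.94532 rad) and value of joint ram above 0.03 m).
It fails at once if a bystander (tape, jar, screwdriver, spanner) is shoved more than 60 mm from its place (distance of any of tape_mid, cap_jar_center, torque_driver_grip, spanner_grip from where it was at the start of the episode above 0.06 m).
Of unit_a, unit_b, unit_c only 2 to 3 are there at a start; the rules pass over those that are not, and their reading is None.
At some moment in a run one of unit_a, unit_b, unit_c may be knocked a few centimetres aside while the robot is not near it.
Once in a run the grip may slacken for a moment while it holds something.
It also fails if it takes over 210 s, if anything falls off the work surface, if the arm or the gripper's body presses on something with over 40 N, if the wrist force passes 120 N, or if a joint passes its speed limit or range.

## Working session

There is one attempt and no reset: what is moved stays moved. The work goes in short steps, Python scripts to look and compute and a shell command to move; the robot and the scene stay as the last step left them, time stands still between calls to the robot, and variables do not carry over. Pictures are saved under pics/ and viewed, at most 14 in all, crops included, and the job is handed in when it is done.

```bash
ls; mkdir -p pics; cat > h.py <<'E'
import numpy as np, cv2
from bench import telemetry, viewer, ctrl
def snap(name,fn=None):
    im=viewer.read_camera(name)
    if fn: cv2.imwrite('pics/'+fn,im)
    return im
def ray(name,uv,z,P=None):
    P=P or viewer.camera_params(name); T=np.array(P['extrinsics'])
    d=T[:3,:3]@np.array([(uv[0]-P['cx'])/P['fx'],(uv[1]-P['cy'])/P['fy'],1.])
    return T[:3,3]+d*(z-T[2,3])/d[2]
def proj(name,p,P=None):
    P=P or viewer.camera_params(name); T=np.array(P['extrinsics'])
    q=T[:3,:3].T@(np.array(p)-T[:3,3]); return np.array([P['fx']*q[0]/q[2]+P['cx'],P['fy']*q[1]/q[2]+P['cy']])
def totool(target,yaw=None):
    """shift in cm in tool axes to target TCP pos"""
    s=telemetry.read_state(); R=np.array(s['ee_rot']); return R.T@(np.array(target)-np.array(s['tcp_pos']))*100
E
python3 - <<'E'
from h import *
for n in('top','side'):
    im=snap(n,n+'0.png'); P=viewer.camera_params(n); print(n,P['fx'],np.round(P['extrinsics'],3).tolist())
s=telemetry.read_state(); print(np.round(s['ee_rot'],3).tolist(),s['tcp_pos'],s['time_s'],s['ft_force'])
print(ctrl.finger_overhang)
a=cv2.imread('pics/top0.png'); cv2.imwrite('pics/top0b.png',cv2.resize(a,(800,600),interpolation=cv2.INTER_CUBIC))
E
```

```text
pics
top 386.80363018759425 [[-0.012, -0.996, 0.089, 0.378], [-1.0, 0.012, 0.002, -0.047], [-0.003, -0.089, -0.996, 1.269], [0.0, 0.0, 0.0, 1.0]]
side 425.38335293738294 [[-0.986, -0.106, 0.126, 0.322], [-0.164, 0.688, -0.707, 0.864], [-0.012, -0.718, -0.696, 1.046], [0.0, 0.0, 0.0, 1.0]]
[[-0.915, 0.404, -0.001], [0.404, 0.915, -0.001], [-0.0, -0.002, -1.0]] [0.27248432 0.61713994 0.25252471] 0.1 [ 0.21722944 -0.24477858  0.08488313]
0.022
```

View pics/top0b.png

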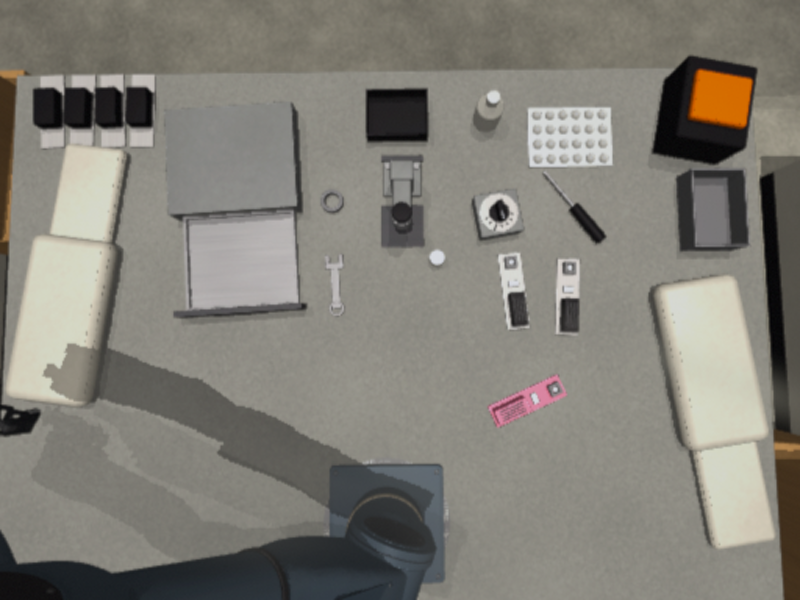

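View pics/side0.png

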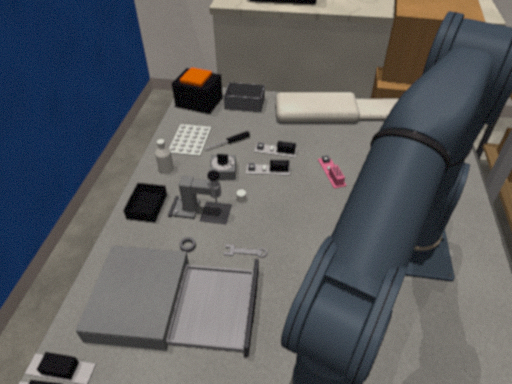

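The top view shows two units (boxes at about (517,308) and (569,316) in the 800x600 picture, rivets toward +x). It also shows the press cap at (402,213), the knob at (500,212), the drawer at (243,260), the pink look-alike at (527,400) and the bystanders. The side view agrees.

```bash
python3 - <<'E'
from h import *
f=1.5625
for n,u,v,z in [('u1box',517,308,.04),('u1riv',511,262,.022),('u2box',569,316,.04),('u2riv',569,268,.022),('knob',500,211,.083),('cap',402,213,.176),('column',402,163,.135),('fl_tl',187,215,.022),('fl_tr',296,211,.022),('front_l',176,314,.062),('front_r',304,306,.062),('jar',437,258,.034),('tape',332,201,.018),('spanTop',335,258,.005),('spanbot',337,312,.005),('driver',590,225,.02),('drtip',545,173,.01)]:
    print(n,np.round(ray('top',(u/f,v/f),z),4))
s=telemetry.read_state(); P=viewer.camera_params('wrist'); T=np.array(P['extrinsics']); R=np.array(s['ee_rot'])
print(P['fx'],P['cx'],P['cy'],np.round(R.T@(T[:3,3]-s['tcp_pos']),4),np.round(R.T@T[:3,:3],3).tolist())
E
```

```text
u1box [ 0.4307 -0.2709  0.04  ]
u1riv [ 0.5272 -0.2644  0.022 ]
u2box [ 0.4132 -0.376   0.04  ]
u2riv [ 0.5132 -0.3844  0.022 ]
knob [ 0.6223 -0.2347  0.083 ]
cap [ 0.6016 -0.0401  0.176 ]
column [ 0.7073 -0.041   0.135 ]
fl_tl [0.6344 0.4112 0.022 ]
fl_tr [0.6401 0.1828 0.022 ]
front_l [0.4258 0.4144 0.062 ]
front_r [0.4388 0.1586 0.062 ]
jar [ 0.5358 -0.1103  0.034 ]
tape [0.6614 0.1078 0.018 ]
spanTop [0.5421 0.1032 0.005 ]
spanbot [0.4283 0.0992 0.005 ]
driver [ 0.6033 -0.432   0.02  ]
drtip [ 0.7181 -0.3439  0.01  ]
314.980660259484 254.76697784044114 190.45766815596852 [ 0.076   0.0003 -0.12  ] [[0.0, -0.954, -0.3], [1.0, 0.0, -0.001], [0.001, -0.3, 0.954]]
```

```bash
python3 -m crank '0 0 -0.104 0 0 0 -1;0 0 -0.104 0 0 0 -1;0 0 -0.104 0 0 0 -1;0 0 -0.104 0 0 0 -1;0 0 0 -1.4 -3.6 0 -1;0 0 0 -1.4 -3.6 0 -1;0 0 0 -1.4 -3.6 0 -1;0 0 0 -1.4 -3.6 0 -1;0 0 0 -1.4 -3.6 0 -1;0 0 0 -1.4 -3.6 0 -1;0 0 0 -1.4 -3.6 0 -1;0 0 0 -1.4 -3.6 0 -1'; python3 -m crank '0 0 0 -1.4 -3.6 0 -1;0 0 0 -1.4 -3.6 0 -1;0 0 0 -1.4 -3.6 0 -1;0 0 0 -1.4 -3.6 0 -1;0 0 0 -1.4 -3.6 0 -1;0 0 0 -1.4 -3.6 0 -1;0 0 0 -1.4 -3.6 0 -1;0 0 0 -1.4 -3.6 0 -1;0 0 0 -1.4 -3.6 0 -1;0 0 0 -1.4 -3.6 0 -1;0 0 0 -1.4 -3.6 0 -1;0 0 0 -1.4 -3.6 0 -1'
python3 - <<'E'
from h import *
s=telemetry.read_state(); print(np.round(s['ee_rot'],3).tolist(),s['tcp_pos'],s['time_s'],s['joint_positions'])
snap('wrist','w1.png'); snap('top','t1.png')
E
```

```text
time_s: 1.1
tcp_pos: [0.3849, 0.3276, 0.2531]
ee_rot: [[-1.0, -0.0, -0.0], [-0.0, 1.0, -0.0], [0.0, -0.0, -1.0]]
ft_force: [0.4, 0.1, -0.4]
grip_width: 0.0855
gripper_force: 0.0
time_s: 2.1
tcp_pos: [0.553, -0.1043, 0.2531]
ee_rot: [[-1.0, -0.0, -0.0], [-0.0, 1.0, 0.0], [0.0, 0.0, -1.0]]
ft_force: [0.8, 0.9, -0.1]
grip_width: 0.0856
gripper_force: 0.0
[[-1.0, -0.0, -0.0], [-0.0, 1.0, 0.0], [0.0, 0.0, -1.0]] [ 0.55295527 -0.10434395  0.25310952] 2.1 [ 2.27833504 23.48473253  5.29553392 99.82779674 -2.51903429 56.82664666
 98.53315289]
```

View pics/w1.png

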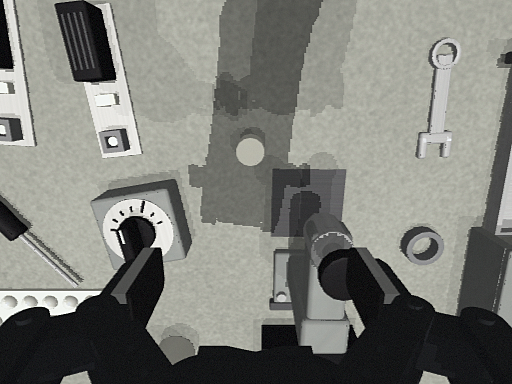

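```bash
python3 -m crank '0 0 0 -1.5 -3.3 0 -1;0 0 0 -1.5 -3.3 0 -1;0 0 0 -1.5 -3.3 0 -1;0 0 0 -1.5 -3.2 0 -1'
python3 - <<'E'
from h import *
s=telemetry.read_state(); print(s['tcp_pos'],s['time_s'])
im=snap('wrist'); p=proj('wrist',[.6223,-.2347,.083]); print(p)
u,v=map(int,p); c=im[max(v-75,0):v+75,u-100:u+100]; cv2.imwrite('pics/w2.png',cv2.resize(c,None,fx=4,fy=4,interpolation=cv2.INTER_CUBIC)); print(max(v-75,0),u-100)
np.save('w2.npy',im)
E
```

```text
time_s: 2.53
tcp_pos: [0.6131, -0.2345, 0.253]
ee_rot: [[-1.0, -0.001, -0.001], [-0.001, 1.0, 0.0], [0.001, 0.0, -1.0]]
ft_force: [0.3, -0.7, -0.7]
grip_width: 0.0854
gripper_force: 0.0
[ 0.61310257 -0.23454214  0.25304772] 2.5333
[264.14557002 183.59841643]
108 164
```

View pics/w2.png

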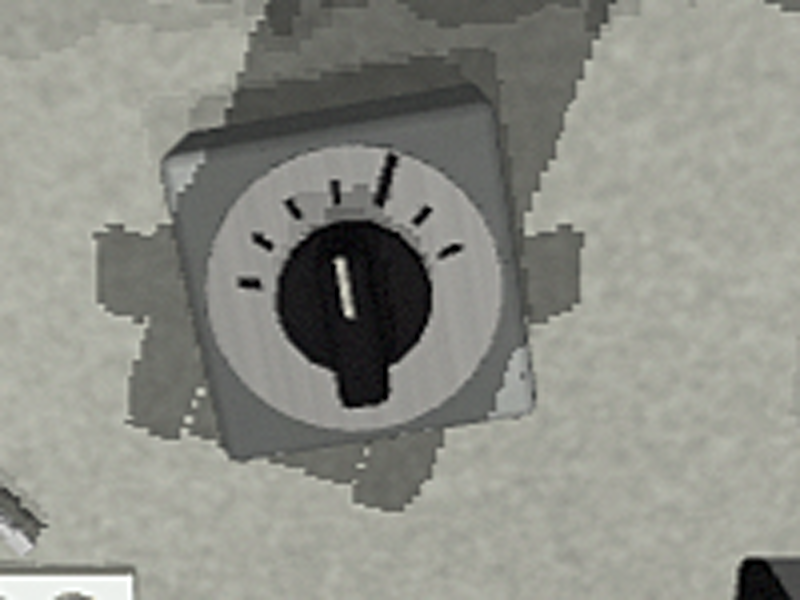

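The close-up shows the black knob disc centred at (354,297), with its white pointer running from (347,318) to (340,258) toward the short tick at (335,190). The long tick at (388,180) is the next one clockwise, so it needs one click.

```bash
python3 - <<'E'
from h import *
w=lambda u,v,z: ray('wrist',(164+u/4,108+v/4),z)
print('disc',w(354,297,.055)); 
a=w(347,318,.083);b=w(340,258,.083);d=b-a;print('ptr',a,b,np.degrees(np.arctan2(d[1],-d[0])))
print('dial',c:=w(355,287,.046))
for t in [(335,190),(388,180),(250,283),(450,251)]:
    e=w(*t,.046)-c; print(np.degrees(np.arctan2(e[1],-e[0])))
# bar end far: (363,405) z.055?; 
print(totool([*w(354,297,.055)[:2],.083]))
E
```

```text
disc [ 0.62892574 -0.24625484  0.055     ]
ptr [ 0.62615638 -0.2475541   0.083     ] [ 0.61130904 -0.24907447  0.083     ] -5.8467116969233235
dial [ 0.62870576 -0.24610052  0.046     ]
-10.834066154302679
16.961772952916387
-87.52550644363336
68.78357094040678
[-1.48248864 -0.28887495 16.95824201]
```

```bash
cat >> h.py <<'E'
def state():
    s=telemetry.read_state(); print('t',s['time_s'],'tcp',np.round(s['tcp_pos'],4),'F',np.round(s['ft_force'],1),'w',round(s['grip_width'],4)); return s
E
python3 - <<'E'
from h import *
state(); P=viewer.camera_params('wrist'); im=snap('wrist'); s=state()
g=cv2.cvtColor(im,cv2.COLOR_BGR2GRAY)
p=proj('wrist',[.6223,-.2347,.083]); print(p)
# dark knob blob
m=(g<45).astype(np.uint8); n,l,st,ce=cv2.connectedComponentsWithStats(m)
for i in range(1,n):
    if st[i,4]>400: print(st[i],ce[i])
m2=((g>150)&(cv2.cvtColor(im,cv2.COLOR_BGR2HSV)[...,1]<30)).astype(np.uint8)
u,v=map(int,p); c=im[v-75:v+75,u-100:u+100]; cv2.imwrite('pics/w3.png',cv2.resize(c,None,fx=4,fy=4,interpolation=cv2.INTER_CUBIC)); print(v-75,u-100)
E
```

```text
t 2.5833 tcp [ 0.6141 -0.2424  0.2526] F [ 0.3 -4.8  1.1] w 0.0855
t 2.6333 tcp [ 0.613  -0.2396  0.2523] F [-0.1  0.3 -0.3] w 0.0854
[260.92133211 184.98526589]
[  58  121   74   74 1703] [ 93.24544921 154.61949501]
[ 242  162   39   47 1209] [260.92307692 182.91894127]
[    0   248   512   136 34686] [257.93005824 339.94026408]
109 160
```

View pics/w3.png

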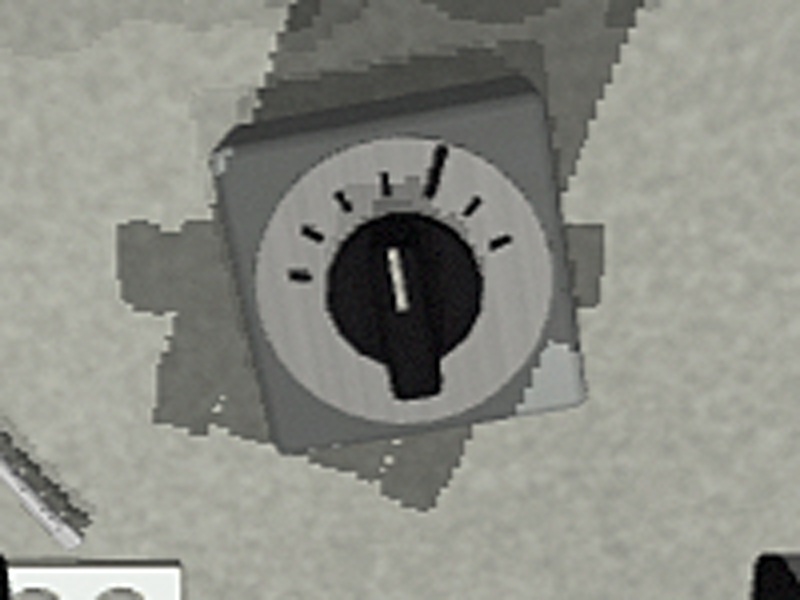

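The settled picture shows the knob disc at (405,290) and the pointer again on the short tick just before the long one. The earlier picture was taken while the arm was still moving, so I will hold still before measuring.

```bash
python3 -m crank '0 0 0 0 0 0 -1;0 0 0 0 0 0 -1;0 0 0 0 0 0 -1;0 0 0 0 0 0 -1' | head -2
cat > knob.py <<'E'
from h import *
s=state(); P=viewer.camera_params('wrist'); im=snap('wrist'); s=state()
g=cv2.cvtColor(im,cv2.COLOR_BGR2GRAY); p=proj('wrist',[.6223,-.2347,.07],P); 
n,l,st,ce=cv2.connectedComponentsWithStats((g<45).astype(np.uint8))
i=min([i for i in range(1,n) if 400<st[i,4]<3000],key=lambda i:np.hypot(*(ce[i]-p)))
x,y,w,h,_=st[i]; r=38.5/2; top=y
k=ray('wrist',(x+w/2-.5,y+19),.055,P); print('bbox',st[i],'disc',k)
# pointer: bright pixels inside the blob hull
sub=np.zeros_like(g); cv2.drawContours(sub,[cv2.convexHull(cv2.findContours((l==i).astype(np.uint8),0,1)[0][0])],-1,255,-1)
sub=cv2.erode(sub,np.ones((5,5)))
v,u=np.nonzero((sub>0)&(g>100)); print('ptrpix',len(u),u.mean(),v.mean())
W=np.array([ray('wrist',q,.083,P) for q in zip(u,v)]); c=W.mean(0); vv=np.linalg.svd(W-c)[2][0]; vv*=-np.sign(vv[0])
print('ptr c',c,'angle(+ clockwise)',np.degrees(np.arctan2(vv[1],-vv[0])))
print('shift',totool([k[0],k[1],.083]))
E
python3 knob.py
```

```text
time_s: 2.97
tcp_pos: [0.6128, -0.2319, 0.2535]
t 2.9667 tcp [ 0.6128 -0.2319  0.2535] F [-0.6 -0.1 -0.6] w 0.0855
t 3.0167 tcp [ 0.6128 -0.2322  0.2536] F [ 0.4 -0.2 -0.3] w 0.0857
bbox [ 231  163   38   47 1192] disc [ 0.62763969 -0.23766089  0.055     ]
ptrpix 37 246.94594594594594 179.35135135135135
ptr c [ 0.61704964 -0.23961002  0.083     ] angle(+ clockwise) -8.765642818226667
shift [-1.47634982 -0.55883631 17.0567563 ]
```

```bash
python3 -m crank '0 0 -0.08 0 0 0 -1;0 0 -0.07 0 0 0 -1;0 0 0 -1.6 -0.3 2 -1;0 0 0 0 0 3 -1;0 0 0 0 0 3 -1;0 0 0 0 0 3 -1;0 0 0 0 0 3 -1;0 0 0 0 0 2 -1;0 0 0 0 0 1 -1;0 0 0 0 0 0 -1;0 0 0 0 0 0 -1;0 0 0 0 0 0 -1' 30; python3 -c "
from h import *
s=state(); print(np.round(s['ee_rot'],3).tolist(),totool([.6276,-.2377,.083]))"
```

```text
time_s: 4.02
tcp_pos: [0.6301, -0.2342, 0.0851]
ee_rot: [[-0.989, -0.15, 0.002], [-0.15, 0.989, -0.001], [-0.002, -0.001, -1.0]]
ft_force: [1.3, -0.7, 0.3]
grip_width: 0.0853
gripper_force: 0.0
t 4.0167 tcp [ 0.6301 -0.2342  0.0851] F [ 1.3 -0.7  0.3] w 0.0853
[[-0.989, -0.15, 0.002], [-0.15, 0.989, -0.001], [-0.002, -0.001, -1.0]] [ 0.29885571 -0.30792107  0.20626208]
```

```bash
python3 -m crank '0 0 0 0.3 -0.3 0.2 -1;0 0 0 0 0 0 -1;0 0 0 0 0 0 0;0 0 0 0 0 0 1;0 0 0 0 0 0 1;0 0 0 0 0 0 1;0 0 0 0 0 0 1;0 0 0 0 0 0 1;0 0 0 0 0 0 1;0 0 0 0 0 0 1' 30
```

```text
time_s: 4.85
tcp_pos: [0.6266, -0.2376, 0.0814]
ee_rot: [[-0.989, -0.15, 0.0], [-0.15, 0.989, -0.0], [-0.0, -0.0, -1.0]]
ft_force: [-0.3, -1.4, 1.2]
grip_width: 0.0124
gripper_force: 32.3
```

```bash
python3 -m crank '0 0 0.08 0 0 0 1;0 0 0.08 0 0 0 1;0 0 0.08 0 0 0 1;0 0 0.08 0 0 0 1;0 0 0.08 0 0 0 1;0 0 0.036 0 0 0 1;0 0 0 0 0 0 1;0 0 0 0 0 0 1;0 0 0 0 0 0 1;0 0 0 0 0 0 -1;0 0 0 0 0 0 -1;0 0 0 0 0 0 -1'; python3 -m crank '0 0 0 0 0 -2 -1;0 0 0 0 0 -4 -1;0 0 0 0 0 -4 -1;0 0 0 0 0 -4 -1;0 0 -0.1 0 0 -3 -1;0 0 -0.1 0 0 0 -1;0 0 -0.086 0 0 0 -1;0 0 0 1.5 0 0 -1;0 0 0 0 0 0 -1;0 0 0 0 0 0 -1;0 0 0 0 0 0 -1'; python3 knob.py; python3 - <<'E'
from h import *
P=viewer.camera_params('wrist'); im=snap('wrist'); u,v=map(int,proj('wrist',[.627,-.237,.06],P))
cv2.imwrite('pics/w4.png',cv2.resize(im[v-75:v+75,u-100:u+100],None,fx=3,fy=3))
E
```

```text
time_s: 5.85
tcp_pos: [0.6264, -0.2379, 0.0811]
ee_rot: [[-0.959, 0.282, -0.0], [0.282, 0.959, -0.0], [0.0, -0.0, -1.0]]
ft_force: [0.0, 0.5, 0.3]
grip_width: 0.0484
gripper_force: 0.0
time_s: 6.77
tcp_pos: [0.6119, -0.2375, 0.2513]
ee_rot: [[-1.0, 0.0, 0.0], [0.0, 1.0, -0.0], [-0.0, -0.0, -1.0]]
ft_force: [0.9, 0.1, -0.5]
grip_width: 0.0852
gripper_force: 0.0
t 6.7667 tcp [ 0.6119 -0.2375  0.2513] F [ 0.9  0.1 -0.5] w 0.0852
t 6.8167 tcp [ 0.612  -0.2374  0.2512] F [-0.5  0.3 -0.5] w 0.0856
bbox [ 236  165   39   47 1202] disc [ 0.62831201 -0.23771018  0.055     ]
ptrpix 38 258.05263157894734 181.68421052631578
ptr c [ 0.6178619  -0.23480565  0.083     ] angle(+ clockwise) 24.503040067205212
shift [-1.63044116 -0.02963916 16.81846151]
```

View pics/w4.png

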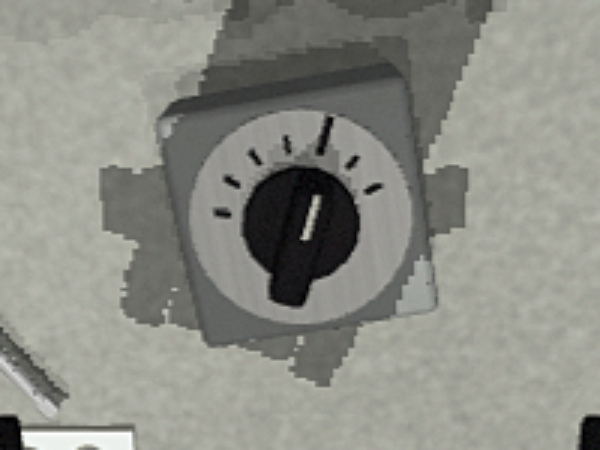

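The pointer now lines up with the long tick. Next I will view the press, and measure the units from above.

```bash
python3 -m crank '0 0 0 0.6 3.3 -0.9 -1;0 0 0 0.6 3.3 -0.9 -1;0 0 0 0.6 3.3 -0.9 -1;0 0 0 0.6 3.3 -0.9 -1;0 0 0 0.6 3.3 -0.9 -1;0 0 0 0 3.3 -0.5 -1;0 0 0 0 0 0 -1;0 0 0 0 0 0 -1;0 0 0 0 0 0 -1;0 0 0 0 0 0 -1'|head -2; python3 - <<'E'
from h import *
s=state(); P=viewer.camera_params('wrist'); im=snap('wrist','w5.png'); state()
import pickle; pickle.dump(P,open('w5.pkl','wb'))
print(proj('wrist',[.6016,-.0401,.176],P))
E
```

```text
time_s: 7.7
tcp_pos: [0.5816, -0.0408, 0.301]
t 7.7 tcp [ 0.5816 -0.0408  0.301 ] F [-0.4  0.6 -0.5] w 0.0857
t 7.75 tcp [ 0.5815 -0.0409  0.3009] F [0.3 0.1 0.1] w 0.0855
[256.11452338 212.2578186 ]
```

View pics/w5.png

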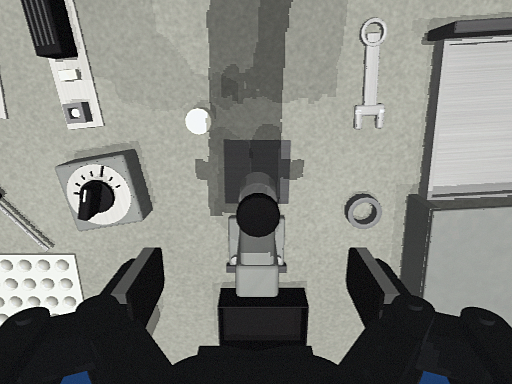

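The wrist view shows the cap at (258,215) with the arm and column straight behind it, so the press yaw is about 0. It also shows the anvil, jar, spanner, tape and drawer. Unit 1's rivet is at (77,113).

```bash
python3 - <<'E'
from h import *; import pickle
P=pickle.load(open('w5.pkl','rb')); im=cv2.imread('pics/w5.png'); g=cv2.cvtColor(im,cv2.COLOR_BGR2GRAY)
m=np.zeros_like(g); m[180:245,225:290]=(g<40)[180:245,225:290]
m=cv2.morphologyEx(m,cv2.MORPH_OPEN,np.ones((9,9),np.uint8))
c=max(cv2.findContours(m,0,1)[0],key=cv2.contourArea); (u,v),r=cv2.minEnclosingCircle(c); M=cv2.moments(c)
q=(M['m10']/M['m00'],M['m01']/M['m00']); print('cap',u,v,r,q,cv2.boundingRect(c),ray('wrist',q,.176,P))
e=ray('wrist',(q[0]+r,q[1]),.176,P)-ray('wrist',(q[0]-r,q[1]),.176,P); print('diam',e)
print('col top',ray('wrist',(224,204),0,P),'anvil corners',[np.round(ray('wrist',p,0,P),4) for p in((225,140),(290,140))])
print('column',ray('wrist',(258,290),.135,P),'jar',ray('wrist',(198,121),.034,P))
# unit1 rivet pixel in w5
print('u1 rivet',ray('wrist',(77,113),.022,P))
# top cam cap after arm moved: check with t0
im=cv2.imread('pics/top0.png'); g=cv2.cvtColor(im,cv2.COLOR_BGR2GRAY); s=g[125:152,245:272]; v,u=np.nonzero(s<40); print('topcap',u.mean()+245,v.mean()+125,len(u),ray('top',(u.mean()+245,v.mean()+125),.17))
E
```

```text
cap 257.7744140625 214.68763732910156 22.20703887939453 (257.6085176085176, 214.45770445770447) (237, 193, 42, 43) [ 0.60356901 -0.03885254  0.176     ]
diam [2.31876372e-05 3.70903973e-02 0.00000000e+00]
col top [ 0.65790364 -0.08532829  0.        ] anvil corners [array([ 0.5672, -0.0812,  0.    ]), array([0.5673, 0.0055, 0.    ])]
column [ 0.70562825 -0.03802844  0.135     ] jar [ 0.5393592 -0.1097942  0.034    ]
u1 rivet [ 0.53054721 -0.26073971  0.022     ]
topcap 256.8857142857143 134.8857142857143 35 [ 0.60704818 -0.03900666  0.17      ]
```

```bash
python3 -m crank '0 0 0 1.75 -3.4 0.6 -1;0 0 0 1.75 -3.4 0.6 -1;0 0 0 1.75 -3.4 0.6 -1;0 0 0 1.75 -3.4 0.6 -1;0 0 0 1.75 -3.4 0.6 -1;0 0 0 1.75 -3.4 0.6 -1;0 0 0 1.75 -3.4 0.6 -1;0 0 0 1.75 -3.4 0.8 -1;0 0 0 0 0 0 -1;0 0 0 0 0 0 -1;0 0 0 0 0 0 -1;0 0 0 0 0 0 -1'|head -2; python3 - <<'E'
from h import *
s=state(); print(s['joint_positions'].round(0)); P=viewer.camera_params('wrist'); im=snap('wrist','w6.png'); state()
import pickle; pickle.dump(P,open('w6.pkl','wb'))
E
```

```text
time_s: 8.75
tcp_pos: [0.4423, -0.3107, 0.2513]
t 8.75 tcp [ 0.4423 -0.3107  0.2513] F [0.4 0.4 0.2] w 0.0854
[ 23.  22.  11. 103.  -5.  55. 125.]
t 8.8 tcp [ 0.4424 -0.3105  0.2514] F [-0.5 -0.3 -0.2] w 0.0855
```

View pics/w6.png

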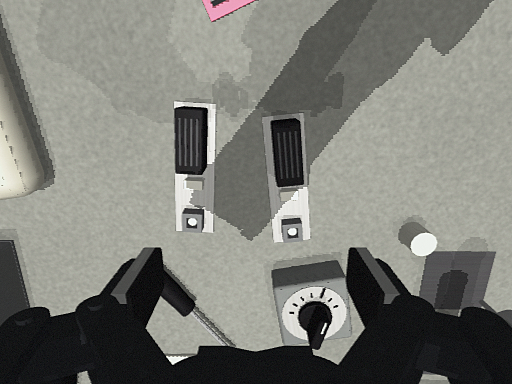

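The wrist view shows both units with pins at (292,231) for unit 1 and (192,221) for unit 2, and box tops near (288,150) and (192,140). Clear space surrounds both boxes.

```bash
cat > units.py <<'E'
from h import *
def units(im,P,near,zb=0.0):
    """near: list of predicted world pins; returns pin xy, yaw, box"""
    g=cv2.cvtColor(im,cv2.COLOR_BGR2GRAY); S=cv2.cvtColor(im,cv2.COLOR_BGR2HSV)[...,1]; out=[]
    for p in near:
        u,v=proj('wrist',[*p,zb+.018],P); 
        n,l,st,ce=cv2.connectedComponentsWithStats(((g>205)&(S<40)).astype(np.uint8))
        c=[(np.hypot(*(ce[i]-(u,v))),i) for i in range(1,n) if 20<st[i,4]<400 and max(st[i,2:4])<22]
        d,i=min(c); pin=ray('wrist',ce[i],zb+.018,P)
        b=proj('wrist',[pin[0]-.1,pin[1],zb+.04],P)
        n,l,s2,c2=cv2.connectedComponentsWithStats((g<70).astype(np.uint8))
        j=min([(np.hypot(*(c2[k]-b)),k) for k in range(1,n) if 1000<s2[k,4]<15000])[1]
        ct=cv2.findContours((l==j).astype(np.uint8),0,1)[0][0]; rect=cv2.minAreaRect(ct); pts=cv2.boxPoints(rect)
        pts=pts[np.argsort(pts[:,1])]; far=ray('wrist',pts[2:].mean(0),zb+.04,P); nr=ray('wrist',pts[:2].mean(0),zb+.04,P)
        ax=far-nr; yaw=np.degrees(np.arctan2(ax[1],ax[0])); ay=pin-(far+nr)/2; yaw2=np.degrees(np.arctan2(ay[1],ay[0]))
        wd=np.linalg.norm(ray('wrist',pts[2],zb+.04,P)-ray('wrist',pts[3],zb+.04,P))
        print('pin px',ce[i].round(1),st[i,2:],'pin',pin.round(4),'box far',far.round(4),'near',nr.round(4),'yaw axis %.1f pinline %.1f'%(yaw,yaw2),'width %.3f len %.3f'%(wd,np.linalg.norm(ax)))
E
python3 - <<'E'
from units import *; import pickle
units(cv2.imread('pics/w6.png'),pickle.load(open('w6.pkl','rb')),[(.53,-.262),(.515,-.385)])
E
```

```text
pin px [291.8 231.1] [ 8  7 47] pin [ 0.5295 -0.2656  0.018 ] box far [ 0.4647 -0.2722  0.04  ] near [ 0.3927 -0.2802  0.04  ] yaw axis 6.3 pinline 6.0 width 0.032 len 0.073
pin px [191.8 221.3] [ 9  8 46] pin [ 0.5167 -0.3873  0.018 ] box far [ 0.4519 -0.3807  0.04  ] near [ 0.3805 -0.3765  0.04  ] yaw axis -3.4 pinline -4.9 width 0.036 len 0.071
```

```bash
python3 -m crank '0 0 0 1.2 3.5 2 -1;0 0 -0.105 0 0 4 -1;0 0 0 0 0 4 -1;0 0 0 0 0 4 -1;0 0 0 0 0 4 -1;0 0 0 0 0 2.5 -1;0 0 0 0 0 1 -1;0 0 0 0 0 0 -1;0 0 0 0 0 0 -1;0 0 0 0 0 0 -1;0 0 0 0 0 0 -1'; python3 -c "
from h import *
print(totool([.4300,-.276,.030]))"
```

```text
time_s: 9.72
tcp_pos: [0.4308, -0.2773, 0.0382]
ee_rot: [[-0.994, -0.105, 0.003], [-0.105, 0.994, -0.001], [-0.003, -0.002, -1.0]]
ft_force: [0.0, -0.4, 1.5]
grip_width: 0.0856
gripper_force: 0.0
[0.06905101 0.13576572 0.82448378]
```

```bash
python3 -m crank '0 0 0 0 0.1 0.7 -1;0 0 0 0 0 0 -1;0 0 0 0 0 0 1;0 0 0 0 0 0 1;0 0 0 0 0 0 1;0 0 0 0 0 0 1;0 0 0 0 0 0 1;0 0 0 0 0 0 1;0 0 0 0 0 0 1' 70
```

```text
time_s: 10.47
tcp_pos: [0.4297, -0.2759, 0.0297]
ee_rot: [[-0.994, -0.105, 0.0], [-0.105, 0.994, -0.0], [-0.0, -0.0, -1.0]]
ft_force: [-0.4, 0.8, 6.0]
grip_width: 0.0292
gripper_force: 49.6
```

```bash
python3 -m crank '0 0 0 0 0 -1 1;0 0 0 0 0 -2 1;0 0 0.035 0 0 -2 1;0 0 0.035 0 0 -1.5 1;0 0 0.035 0 1 0 1;0 0 0 0 2 0 1;0 0 0 0 2.5 0 1;0 0 0 0 2.5 0 1;0 0 0 0 2.5 0 1;0 0 0 0 2.5 0 1;0 0 0 0 2.5 0 1;0 0 0 0 2.5 0 1'|tail -2; python3 -m crank '0 0 0 0 2.5 0 1;0 0 0 0 2 0 1;0 0 0 0 1.2 0 1;0 0 0 0 0 0 1;0 0 0 0 0 0 1;0 0 0 0 0 0 1;0 0 0 0 0 0 1'; python3 -c "
from h import *
s=state(); snap('wrist','w7.png'); print(totool([.5035,-.0385,.036]))"
```

```text
grip_width: 0.0289
gripper_force: 73.9
time_s: 12.05
tcp_pos: [0.4291, -0.0398, 0.0946]
ee_rot: [[-1.0, 0.001, 0.0], [0.001, 1.0, -0.0], [-0.0, -0.0, -1.0]]
ft_force: [0.1, -0.1, -3.1]
grip_width: 0.0289
gripper_force: 73.8
t 12.05 tcp [ 0.4291 -0.0398  0.0946] F [ 0.1 -0.1 -3.1] w 0.0289
[-7.43831543  0.14151443  5.86025511]
```

View pics/w7.png

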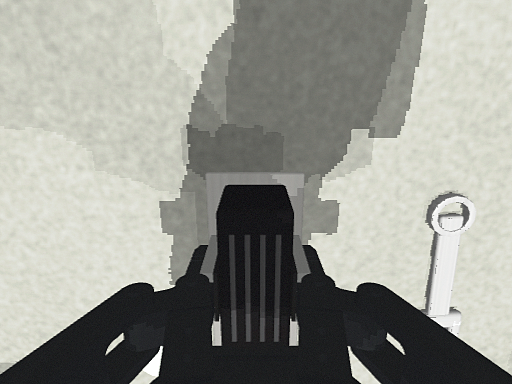

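The wrist view shows the unit gripped squarely and level between the fingers, with its plate at (255,180) and nothing in the way.

```bash
python3 -m crank '0 0 0 0 0.15 2 1;0 0 0 0 0 2 1;0 0 0 0 0 1.5 1;0 0 0 -0.5 0 0.6 1;0 0 0 -1.5 0 0 1;0 0 0 -2 0 0 1;0 0 0 -2 0 0 1;0 0 0 -1.1 0 0 1;0 0 0 -0.3 0 0 1;0 0 0 0 0 0 1;0 0 0 0 0 0 1;0 0 0 0 0 0 1'; python3 -c "
from h import *
s=state(); print(s['ee_rot'].round(4).tolist(),totool([.5032,-.0385,.0297]))"
```

```text
time_s: 13.1
tcp_pos: [0.502, -0.0375, 0.0335]
ee_rot: [[-1.0, 0.0, -0.001], [0.0, 1.0, -0.0], [0.001, -0.0, -1.0]]
ft_force: [0.6, 0.5, -2.5]
grip_width: 0.0292
gripper_force: 73.8
t 13.1 tcp [ 0.502  -0.0375  0.0335] F [ 0.6  0.5 -2.5] w 0.0292
[[-1.0, 0.0003, -0.0013], [0.0003, 1.0, -0.0], [0.0013, -0.0, -1.0]] [-0.12391285 -0.09613205  0.38310298]
```

```bash
python3 -m crank '0 0 0 -0.1 -0.1 0.35 1;0 0 0 0 0 0 1;0 0 0 0 0 0 1;0 0 0 0 0 0 1'; python3 - <<'E'
from h import *
im=snap('side'); u,v=map(int,proj('side',[.6,-.0385,.08])); print(u,v)
P=proj('side',[.6035,-.0385,.022]); print(P)
cv2.imwrite('pics/s2.png',cv2.resize(im[v-40:v+40,u-50:u+50],None,fx=7,fy=7,interpolation=cv2.INTER_CUBIC))
E
```

```text
time_s: 13.43
tcp_pos: [0.504, -0.0384, 0.0299]
ee_rot: [[-1.0, -0.0, -0.0], [-0.0, 1.0, -0.0], [0.0, -0.0, -1.0]]
ft_force: [0.7, -0.1, -2.8]
grip_width: 0.0292
gripper_force: 74.1
216 195
[217.12930748 208.10386258]
```

View pics/s2.png

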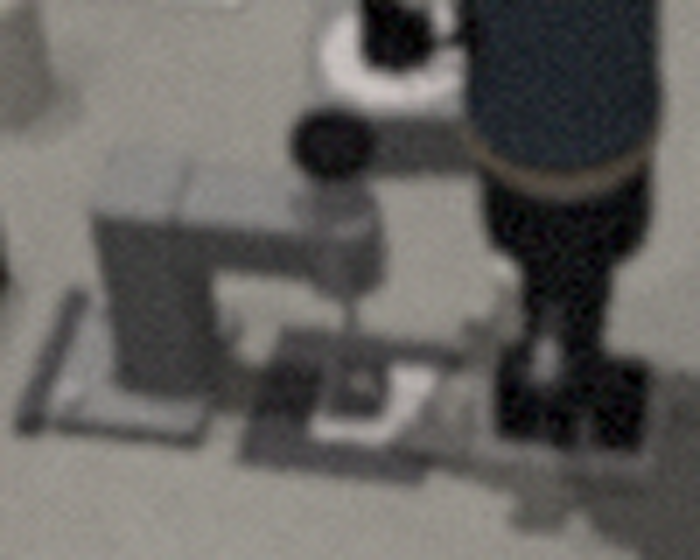

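The side view shows the boss under the punch, with the pin near (362,382) and the punch near (350,330) in the crop. I will compare these numerically.

```bash
python3 - <<'E'
from h import *
o=np.array([166,155])
for p in ([.6035,-.0385,.05],[.6035,-.0385,.075],[.6035,-.0385,.018],[.6035,-.0385,.176],[.61,-.0385,.05]): print((proj('side',p)-o)*7+3)
s=cv2.imread('pics/s2.png'); g=cv2.cvtColor(s,cv2.COLOR_BGR2GRAY).astype(int)
for r in (300,310,320): print(r,g[r,325:375:3])
for r in (374,380,386): print(r,g[r,335:390:3])
c=g[100:185,285:380]; v,u=np.nonzero(c<40); print('cap',u.mean()+285,v.mean()+100, u.min()+285,u.max()+285)
E
```

```text
[356.57769865 333.50757403]
[352.60833432 295.69895014]
[361.51345304 380.52116766]
[335.47327326 132.48564296]
[342.77194806 331.92648791]
300 [117 114 110 105 100  93  85  81  81  86  94 101 113 123 130 134 134]
310 [140 139 137 134 131 121 109  98  91  92 101 115 128 134 139 144 145]
320 [126 131 136 136 132 121 109  98  90  90  98 109 122 128 135 139 140]
374 [ 69  67  66  64  66  69  74  78  80  82  83  78  69  62  58  61  72  87
 110]
380 [ 71  68  65  62  66  78  89  93  91  92  92  87  79  70  62  61  71  85
 109]
386 [ 67  63  61  60  65  73  83  90  93  95  93  88  84  79  70  66  72  84
 106]
cap 335.01640171587184 146.48145344436034 297 375
```

```bash
python3 -m crank '0 0 0 0 0 0 -1;0 0 0 0 0 0 -1;0 0 0 0 0 0 -1;0 0 0 0 0 0 -1;0 0 0 0 0 -2 -1;0 0 0 0 0 -3 -1;0 0 0 0 0 -4 -1;0 0 0 0 0 -4 -1;0 0 0 0 0 -4 1;0 0 0 0 0 -3.5 1;0 0 0 0 0 0 1;0 0 0 0 0 0 1' | tail -3; python3 - <<'E'
from h import *
s=state(); print(totool([.6037,-.0386,.205]))
im=snap('side'); o=np.array([166,155])
cv2.imwrite('pics/s3.png',cv2.resize(im[155:235,166:266],None,fx=7,fy=7,interpolation=cv2.INTER_CUBIC))
g=cv2.cvtColor(cv2.imread('pics/s3.png'),cv2.COLOR_BGR2GRAY).astype(int)
for r in (374,380,386): print(r,g[r,335:390:3])
E
python3 -m crank '0 0 0 -2 0 0 1;0 0 0 -3 0 0 1;0 0 0 -3 0 0 1;0 0 0 -2 0 0 1;0 0 0 0 0 0 1;0 0 0 0 0 0 1;0 0 0 0 0 0 1'; python3 -c "
from h import *
s=state(); print(totool([.6037,-.0386,.205]))"
```

```text
ft_force: [-0.4, 0.7, -0.9]
grip_width: 0.0387
gripper_force: 0.0
t 14.4833 tcp [ 0.5052 -0.0382  0.2371] F [-0.4  0.7 -0.9] w 0.0387
[-9.83825446 -0.04216701  3.25190065]
374 [ 69  62  58  58  60  63  69  77  84  86  82  76  70  64  58  59  68  82
 103]
380 [ 64  62  61  59  64  71  79  87  91  92  90  84  77  71  65  65  72  82
 100]
386 [58 55 54 54 60 69 78 82 83 84 86 83 77 70 64 63 70 81 98]
time_s: 15.12
tcp_pos: [0.6028, -0.0385, 0.2334]
ee_rot: [[-1.0, 0.0, -0.003], [0.0, 1.0, -0.0], [0.003, -0.0, -1.0]]
ft_force: [-0.3, 0.4, 0.1]
grip_width: -0.0
gripper_force: 0.0
t 15.1167 tcp [ 0.6028 -0.0385  0.2334] F [-0.3  0.4  0.1] w -0.0
[-0.10439465 -0.01329897  2.83649987]
```

```bash
python3 -m crank '0 0 0 0 0 2 1;0 0 0 0 0 1 1;0 0 0 0 0 1 1;0 0 0 0 0 0.8 1;0 0 0 0 0 0.8 1;0 0 0 0 0 0.3 1;0 0 0 0 0 0 1;0 0 0 0 0 0 1'|egrep 'tcp|ft'; python3 -m crank '0 0 0 0 0 0.3 1;0 0 0 0 0 0.3 1;0 0 0 0 0 0 1;0 0 0 0 0 0 1'|egrep 'tcp|ft'
```

```text
tcp_pos: [0.6042, -0.0383, 0.1762]
ft_force: [-2.4, 0.7, 3.8]
tcp_pos: [0.6046, -0.0383, 0.1701]
ft_force: [-0.5, -0.8, 4.0]
```

```bash
for i in 1 2 3; do python3 -m crank '0 0 0 0 0 0.25 1;0 0 0 0 0 0 1;0 0 0 0 0 0 1'|egrep 'tcp|ft'; done
```

```text
tcp_pos: [0.6046, -0.0383, 0.1676]
ft_force: [0.6, -0.3, 3.2]
tcp_pos: [0.6046, -0.0384, 0.1652]
ft_force: [0.6, -1.6, 3.8]
tcp_pos: [0.6046, -0.0383, 0.1628]
ft_force: [-0.0, -0.1, 5.6]
```

```bash
for i in 1 2 3; do python3 -m crank '0 0 0 0 0 0.2 1;0 0 0 0 0 0 1;0 0 0 0 0 0 1'|egrep 'tcp|ft'; done
```

```text
tcp_pos: [0.6046, -0.0384, 0.1609]
ft_force: [-0.4, 0.5, 6.2]
tcp_pos: [0.6047, -0.0384, 0.1598]
ft_force: [-3.9, 0.6, 15.2]
tcp_pos: [0.6047, -0.0384, 0.1592]
ft_force: [-7.8, 0.6, 29.0]
```

```bash
python3 -m crank '0 0 0 0 0 -1 1;0 0 0 0 0 -2 1;0 0 0 0 0 -4 1;0 0 0 2 0 -1.5 1;0 0 0 3.5 0 0 -1;0 0 0 3 0 0 -1;0 0 0 1.6 0 0 -1;0 0 0 0 0 0 -1;0 0 0 0 0 0 -1;0 0 0 0 0 0 -1;0 0 0 0 0 0 -1'|egrep 'tcp|ft';  python3 - <<'E'
from h import *; import pickle
s=state(); P=viewer.camera_params('wrist'); im=snap('wrist','w8.png'); state(); pickle.dump(P,open('w8.pkl','wb'))
side=snap('side'); cv2.imwrite('pics/s4.png',side)
a=cv2.resize(side[155:235,166:266],(500,400),interpolation=cv2.INTER_CUBIC); b=cv2.resize(im[:300,170:370],(300,400)) 
cv2.imwrite('pics/c4.png',np.hstack([a,cv2.resize(im[60:260,180:330],(300,400),interpolation=cv2.INTER_CUBIC)]))
print(totool([.5032,-.0385,.030]))
E
```

```text
tcp_pos: [0.5041, -0.0381, 0.2413]
ft_force: [-0.1, -0.4, -0.1]
t 18.5333 tcp [ 0.5041 -0.0381  0.2413] F [-0.1 -0.4 -0.1] w 0.0835
t 18.5833 tcp [ 0.504  -0.0382  0.2412] F [-0.1  0.  -0.5] w 0.0855
[ 6.38721433e-02 -1.99793633e-02  2.11162498e+01]
```

View pics/c4.png

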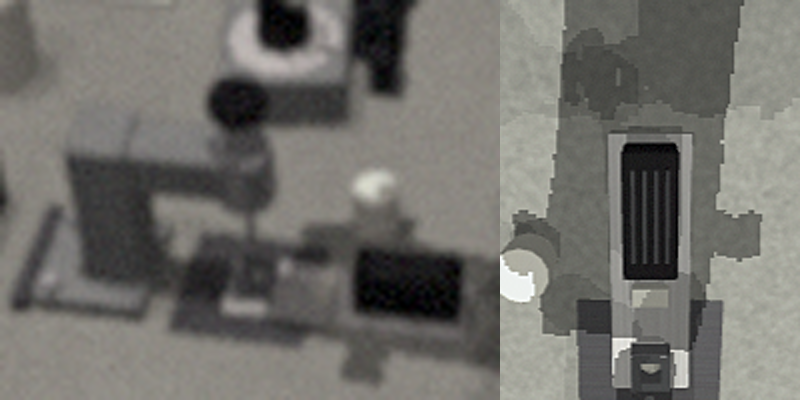

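The pin now sits lower in the well, the cap is back up and the unit has not moved. Next I regrip it, and measure the drawer from the first top picture.

```bash
python3 -m crank '0 0 0 0.1 0 4 -1;0 0 0 0 0 4 -1;0 0 0 0 0 4 -1;0 0 0 0 0 4 -1;0 0 0 0 0 3 -1;0 0 0 0 0 1.5 -1;0 0 0 0 0 0.5 -1;0 0 0 0 0 0 -1;0 0 0 0 0 0 1;0 0 0 0 0 0 1;0 0 0 0 0 0 1;0 0 0 0 0 0 1' 70|tail -2; python3 -m crank '0 0 0 0 0 0 1;0 0 0 0 0 0 1;0 0 0 0 0 0 1';  python3 - <<'E'
from h import *
im=cv2.imread('pics/top0.png'); c=im[125:210,100:205]; cv2.imwrite('pics/d0.png',cv2.resize(c,None,fx=7,fy=7,interpolation=cv2.INTER_CUBIC))
E
```

```text
grip_width: 0.0387
gripper_force: 0.0
time_s: 19.88
tcp_pos: [0.5027, -0.0382, 0.0326]
ee_rot: [[-1.0, -0.0, 0.002], [-0.0, 1.0, 0.0], [-0.002, 0.0, -1.0]]
ft_force: [-1.4, -0.0, 9.1]
grip_width: 0.0289
gripper_force: 69.6
```

View pics/d0.png

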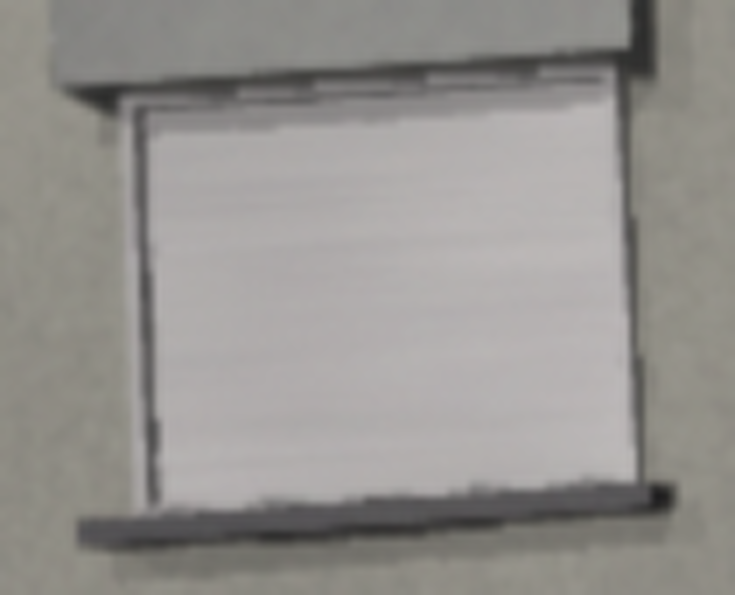

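```bash
python3 - <<'E'
from h import *
w=lambda u,v,z: ray('top',(100+(u-3)/7,125+(v-3)/7),z)
L=lambda *a: np.round(w(*a),4)
pl,pr=L(82,520,.062),L(672,484,.062); print('panel inner edge',pl,pr,'yaw',np.degrees(np.arctan2(-(pl-pr)[0],(pl-pr)[1])),'len',np.linalg.norm(pl-pr))
fl,fr=L(82,547,.062),L(675,510,.062); print('panel outer',fl,fr)
ll=[L(147,110,.010),L(157,505,.010)]; rr=[L(616,70,.022),L(640,485,.022)]
for q in(ll,rr): d=q[0]-q[1]; print(q,np.degrees(np.arctan2(d[1],d[0])))
print('back wall inner', L(380,100,.022),'housing front',L(70,90,.066),L(630,48,.066))
E
```

```text
panel inner edge [0.4324 0.4188 0.062 ] [0.4454 0.1555 0.062 ] yaw 2.8265885851258497 len 0.2636207313547248
panel outer [0.4203 0.4186 0.062 ] [0.4337 0.1541 0.062 ]
[array([0.6278, 0.4125, 0.01  ]), array([0.4413, 0.4041, 0.01  ])] 2.578871289520938
[array([0.6417, 0.1889, 0.022 ]), array([0.4473, 0.1769, 0.022 ])] 3.532294583890889
back wall inner [0.6288 0.2992 0.022 ] housing front [0.6263 0.427  0.066 ] [0.6424 0.1743 0.066 ]
```

```bash
python3 -m crank '0 0 0 0 0 -0.2 1;0 0 0 1 0 0 1;0 0 0 2 0 0 1;0 0 0 2 0 0 1;0 0 0 1.5 0 0 1;0 0 0 0 0 -1 1;0 0 0 0 0 -2 1;0 0 0 0 0 -3 1;0 0 0 0 0 -2.5 1;0 0 0 0 0 -1 1;0 0 0 0 0 0 1;0 0 0 0 0 0 1'; python3 -m crank '0 0 0 0 1 0 1;0 0 0 0 2 0 1;0 0 0 0 3 0 1;0 0 0 0 3 0 1;0 0 0 -0.5 3 0 1;0 0 0 -0.5 3 0 1;0 0 0 -0.5 3 0 1;0 0 0 -0.5 3 0 1;0 0 0 -0.5 3 0 1;0 0 0 -0.5 3 0 1;0 0 0 -0.5 3 0 1;0 0 0 -0.5 3 0 1'; python3 -m crank '0 0 0 -0.5 2 0 1;0 0 -0.05 -0.5 1 0 1;0 0 0 -0.4 0.5 0 1;0 0 0 0 0 0 1;0 0 0 0 0 0 1;0 0 0 0 0 0 1;0 0 0 0 0 0 1'; python3 - <<'E'
from h import *; import pickle
s=state(); P=viewer.camera_params('wrist'); im=snap('wrist','w9.png'); print(totool([.491,.342,.044]))
pickle.dump(P,open('w9.pkl','wb'))
E
```

```text
time_s: 20.88
tcp_pos: [0.4373, -0.0381, 0.1288]
ee_rot: [[-1.0, -0.001, 0.001], [-0.001, 1.0, 0.0], [-0.001, 0.0, -1.0]]
ft_force: [-0.6, -0.3, -2.9]
grip_width: 0.029
gripper_force: 69.5
time_s: 21.88
tcp_pos: [0.4758, 0.2937, 0.1266]
ee_rot: [[-1.0, -0.001, -0.003], [-0.001, 1.0, -0.002], [0.003, -0.002, -1.0]]
ft_force: [1.3, -0.7, -3.0]
grip_width: 0.029
gripper_force: 69.5
time_s: 22.47
tcp_pos: [0.4906, 0.3256, 0.1283]
ee_rot: [[-0.999, -0.048, -0.001], [-0.048, 0.999, -0.001], [0.001, -0.001, -1.0]]
ft_force: [0.0, -0.0, -2.6]
grip_width: 0.0291
gripper_force: 69.5
t 22.4667 tcp [0.4906 0.3256 0.1283] F [ 0.  -0.  -2.6] w 0.0291
[-0.11017769  1.61670634  8.44522744]
```

View pics/w9.png

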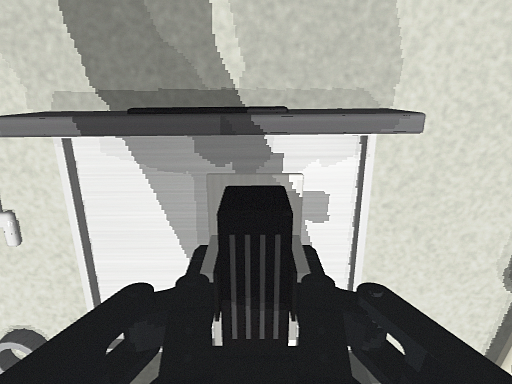

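The unit is over the drawer and aligned with it. The panel's inner edge is at row 133, and the walls are at (75,140) on the left and (360,140) on the right.

```bash
python3 - <<'E'
from h import *; import pickle
P=pickle.load(open('w9.pkl','rb'))
w=lambda u,v,z: np.round(ray('wrist',(u,v),z,P),4)
print('walls z.022', w(66,138,.022),w(367,136,.022),' floor ',w(75,140,.01),w(359,138,.01),w(352,230,.01)); print('panel inner top',w(20,136,.062),w(420,132,.062), w(220,134,.062))
print('panel outer top',w(220,113,.062))
E
```

```text
walls z.022 [0.453 0.188 0.022] [0.4411 0.4031 0.022 ]  floor  [0.4562 0.1875 0.01  ] [0.4443 0.4016 0.01  ] [0.5197 0.4069 0.01  ]
panel inner top [0.4464 0.1847 0.062 ] [0.4327 0.4193 0.062 ] [0.4395 0.3024 0.062 ]
panel outer top [0.4275 0.3022 0.062 ]
```

```bash
python3 -m crank '0 0 0 -0.1 1.7 0 1;0 0 0 0 0 2 1;0 0 0 0 0 2 1;0 0 0 0 0 2 1;0 0 0 0 0 1.5 1;0 0 0 0 0 0.8 1;0 0 0 0 0 0 1;0 0 0 0 0 0 1;0 0 0 0 0 0 1'; python3 -m crank '0 0 0 0 0 0.15 1;0 0 0 0 0 0 1;0 0 0 0 0 0 1'|egrep 'tcp|ft'
```

```text
time_s: 23.27
tcp_pos: [0.4916, 0.344, 0.0465]
ee_rot: [[-0.999, -0.05, 0.001], [-0.05, 0.999, 0.001], [-0.001, 0.001, -1.0]]
ft_force: [0.6, -0.2, -2.7]
grip_width: 0.0289
gripper_force: 69.6
tcp_pos: [0.4912, 0.3441, 0.0445]
ft_force: [-0.1, -0.1, -2.1]
```

```bash
python3 -m crank '0 0 0 0 0 0.15 1;0 0 0 0 0 0 1;0 0 0 0 0 0 0;0 0 0 0 0 0 0;0 0 0 0 0 0 0;0 0 0 0 0 0 0;0 0 0 0 0 -1 0;0 0 0 0 0 -2 0;0 0 0 0 0 -4 -1;0 0 0 0 0 -4 -1;0 0 0 0 0 -4 -1;0 0 0 0 0 -3 -1'; python3 -m crank '0 0 0.05 0 -2 0 -1;0 0 0 0 -2 0 -1;0 0 0 0 0 0 -1;0 0 0 0 0 0 -1;0 0 0 0 0 0 -1;0 0 0 0 0 0 -1'|egrep 'tcp'; python3 - <<'E'
from h import *; import pickle
s=state(); P=viewer.camera_params('wrist'); im=snap('wrist','w10.png'); pickle.dump(P,open('w10.pkl','wb')); print(totool([.441,-.316,.2512]))
E
```

```text
time_s: 24.52
tcp_pos: [0.4916, 0.3439, 0.2268]
ee_rot: [[-0.999, -0.05, 0.003], [-0.05, 0.999, 0.002], [-0.003, 0.002, -1.0]]
ft_force: [1.0, 0.7, 0.1]
grip_width: 0.0854
gripper_force: 0.0
tcp_pos: [0.4918, 0.3048, 0.2225]
t 25.0167 tcp [0.4918 0.3048 0.2225] F [-0.5  0.   0.3] w 0.0855
[  5.16308808 -62.07045654  -2.88846822]
```

View pics/w10.png

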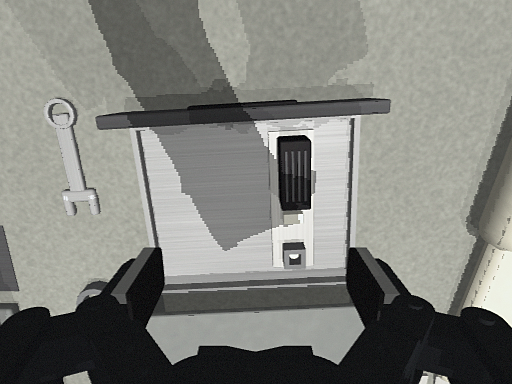

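The unit lies flat in the right third of the tray, with its box at (294,175) and boss at (293,255) inside the walls, and the left side is free. That was my last allowed picture, so I work numerically from here. Next is unit 2.

```bash
python3 -m crank '0 0 0 0.3 -3.5 -0.2 -1;0 0 0 0.3 -3.5 -0.2 -1;0 0 0 0.3 -3.5 -0.2 -1;0 0 0 0.3 -3.5 -0.2 -1;0 0 0 0.3 -3.5 -0.2 -1;0 0 0 0.3 -3.5 -0.2 -1;0 0 0 0.3 -3.5 -0.2 -1;0 0 0 0.3 -3.5 -0.2 -1;0 0 0 0.3 -3.5 -0.2 -1;0 0 0 0.3 -3.5 -0.2 -1;0 0 0 0.3 -3.5 -0.2 -1;0 0 0 0.3 -3.5 -0.2 -1'|grep tcp; python3 -m crank '0 0 0 0.2 -3.5 -0.2 -1;0 0 0 0.3 -3.5 -0.2 -1;0 0 0 0.3 -3.5 -0.2 -1;0 0 0 0.3 -3.5 0 -1;0 0 0 0.3 -3.5 0 -1;0 0 0 0 -2 0 -1;0 0 0 0 0 0 -1;0 0 0 0 0 0 -1;0 0 0 0 0 0 -1;0 0 0 0 0 0 -1;0 0 0 0 0 0 -1'|grep tcp
python3 - <<'E'
from units import *
state(); P=viewer.camera_params('wrist'); im=snap('wrist','w11.png'); state()
units(im,P,[(.5167,-.387)]); print(totool([.417,-.3796,.030]))
E
```

```text
tcp_pos: [0.456, -0.1172, 0.2466]
tcp_pos: [0.4427, -0.3097, 0.2525]
t 26.9833 tcp [ 0.4427 -0.3097  0.2525] F [-0.5 -0.4  0.3] w 0.0853
t 27.0333 tcp [ 0.4426 -0.3099  0.2525] F [ 0.1  0.3 -0. ] w 0.0854
pin px [191.3 220.9] [ 8  7 45] pin [ 0.5171 -0.387   0.018 ] box far [ 0.4515 -0.3804  0.04  ] near [ 0.381  -0.3762  0.04  ] yaw axis -3.4 pinline -4.9 width 0.035 len 0.071
[ 2.57843197 -6.97873363 22.25003815]
```

```bash
python3 -m crank '0 0 0 1.25 -3.5 0 -1;0 0 0 1.25 -3.6 2 -1;0 0 0.061 0 0 4 -1;0 0 0 0 0 4 -1;0 0 0 0 0 4 -1;0 0 0 0 0 4 -1;0 0 0 0 0 2 -1;0 0 0 0 0 1 -1;0 0 0 0 0 0 -1;0 0 0 0 0 0 -1;0 0 0 0 0 0 -1;0 0 0 0 0 0 -1'; python3 -c "
from h import *
print(totool([.4173,-.3809,.030]))"
```

```text
time_s: 28.03
tcp_pos: [0.4185, -0.3816, 0.0449]
ee_rot: [[-0.998, 0.061, 0.002], [0.061, 0.998, -0.002], [-0.002, -0.002, -1.0]]
ft_force: [-0.5, 0.3, 0.1]
grip_width: 0.0851
gripper_force: 0.0
[0.12271965 0.06160611 1.4897689 ]
```

```bash
python3 -m crank '0 0 0 0.1 0 1.4 -1;0 0 0 0 0 0 -1;0 0 0 0 0 0 -1;0 0 0 0 0 0 1;0 0 0 0 0 0 1;0 0 0 0 0 0 1;0 0 0 0 0 0 1;0 0 0 0 0 0 1;0 0 0 0 0 0 1;0 0 0 0 0 0 1' 70
```

```text
time_s: 28.87
tcp_pos: [0.4167, -0.3811, 0.0296]
ee_rot: [[-0.998, 0.061, 0.001], [0.061, 0.998, -0.0], [-0.001, -0.0, -1.0]]
ft_force: [-0.5, 0.3, 5.8]
grip_width: 0.0291
gripper_force: 70.1
```

```bash
python3 -m crank '0 0 0 0 0 -1 1;0 0 0 0 0 -2 1;0 0 -0.03 0 0 -2 1;0 0 -0.031 0 0 -1.5 1;0 0 0 0 1 0 1;0 0 0 0 2 0 1;0 0 0 0 2.5 0 1;0 0 0 0 2.5 0 1;0 0 0 0 2.5 0 1;0 0 0 0 2.5 0 1;0 0 0 0 2.5 0 1;0 0 0 0 2.5 0 1'|tail -2; python3 -m crank '0 0 0 0 2.5 0 1;0 0 0 0 2.5 0 1;0 0 0 0 2.5 0 1;0 0 0 0 2.5 0 1;0 0 0 0 2.5 0 1;0 0 0 -0.6 2.2 0 1;0 0 0 -0.6 1.6 0 1;0 0 0 0 0 0 1;0 0 0 0 0 0 1;0 0 0 0 0 0 1;0 0 0 0 0 0 1'; python3 -c "
from h import *
s=state(); print(totool([.5035,-.0385,.0325]))"
```

```text
grip_width: 0.0291
gripper_force: 69.5
time_s: 30.78
tcp_pos: [0.4278, -0.0385, 0.094]
ee_rot: [[-1.0, 0.001, -0.001], [0.001, 1.0, -0.0], [0.001, -0.0, -1.0]]
ft_force: [-0.5, 0.1, -3.6]
grip_width: 0.0289
gripper_force: 69.6
t 30.7833 tcp [ 0.4278 -0.0385  0.094 ] F [-0.5  0.1 -3.6] w 0.0289
[-7.5758768   0.0121029   6.14049692]
```

```bash
python3 -m crank '0 0 0 0 0 2 1;0 0 0 0 0 2 1;0 0 0 0 0 1.5 1;0 0 0 -0.5 0 0.6 1;0 0 0 -1.5 0 0 1;0 0 0 -2 0 0 1;0 0 0 -2 0 0 1;0 0 0 -1.2 0 0 1;0 0 0 -0.4 0 0 1;0 0 0 0 0 0 1;0 0 0 0 0 0 1;0 0 0 0 0 0 1'|tail -2;python3 -m crank '0 0 0 0 0 0 1;0 0 0 0 0 0 1'; python3 -c "
from h import *
s=state(); print(s['ee_rot'].round(4).tolist(),totool([.5036,-.0385,.0297]))"
```

```text
grip_width: 0.0288
gripper_force: 69.7
time_s: 31.95
tcp_pos: [0.5038, -0.0379, 0.0332]
ee_rot: [[-1.0, 0.0, -0.001], [0.0, 1.0, 0.0], [0.001, 0.0, -1.0]]
ft_force: [-0.6, -0.4, -2.6]
grip_width: 0.0292
gripper_force: 69.7
t 31.95 tcp [ 0.5038 -0.0379  0.0332] F [-0.6 -0.4 -2.6] w 0.0292
[[-1.0, 0.0002, -0.0005], [0.0002, 1.0, 0.0002], [0.0005, 0.0002, -1.0]] [ 0.02027702 -0.06029839  0.35224247]
```

Lower, release, and compare the side picture numerically with the one from unit 1's good placing (s3).

```bash
python3 -m crank '0 0 0 0 -0.05 0.35 1;0 0 0 0 0 0 1;0 0 0 0 0 0 1;0 0 0 0 0 0 -1;0 0 0 0 0 0 -1;0 0 0 0 0 0 -1;0 0 0 0 0 0 -1;0 0 0 0 0 -2 -1;0 0 0 0 0 -3 -1;0 0 0 0 0 -4 -1;0 0 0 0 0 -4 -1;0 0 0 0 0 -4 1'|grep tcp; python3 -m crank '0 0 0 0 0 -3.5 1;0 0 0 0 0 0 1;0 0 0 0 0 0 1'|grep tcp; python3 - <<'E'
from h import *
im=snap('side'); z=cv2.resize(im[155:235,166:266],None,fx=7,fy=7,interpolation=cv2.INTER_CUBIC); cv2.imwrite('pics/s5.png',z)
a=cv2.cvtColor(cv2.imread('pics/s3.png'),cv2.COLOR_BGR2GRAY).astype(np.float32); b=cv2.cvtColor(z,cv2.COLOR_BGR2GRAY).astype(np.float32)
for r in (374,380,386): print(r,b[r,335:390:3].astype(int))
for n,(y0,y1,x0,x1) in dict(boss=(345,440,310,440),press=(100,260,90,320)).items():
    print(n,cv2.phaseCorrelate(a[y0:y1,x0:x1],b[y0:y1,x0:x1]))
    t=b[y0+15:y1-15,x0+15:x1-15]; m=cv2.matchTemplate(a[y0:y1,x0:x1],t,cv2.TM_CCOEFF_NORMED); print(cv2.minMaxLoc(m)[1::2])
E
```

```text
tcp_pos: [0.5039, -0.0386, 0.2013]
tcp_pos: [0.5054, -0.0383, 0.2365]
374 [ 68  65  62  61  63  66  72  75  78  79  79  74  66  58  53  55  65  80
 101]
380 [ 67  64  62  61  66  72  80  87  90  90  89  83  75  66  54  50  60  79
 101]
386 [62 57 55 56 62 72 81 85 84 82 79 75 73 68 58 51 55 67 83]
boss ((0.5958322352731642, -0.13600339851607401), 0.5602442239537652)
(0.9341363906860352, (14, 15))
press ((0.05189400927940824, -0.06222846010342664), 0.5887054785092671)
(0.9940912127494812, (15, 15))
```

Same place to within 0.5 mm. Press.

```bash
python3 -m crank '0 0 0 -2 0 0 1;0 0 0 -3 0 0 1;0 0 0 -3 0 0 1;0 0 0 -2 0 0 1;0 0 0 0 0 0 1;0 0 0 0 0 0 1;0 0 0 0 0 2 1;0 0 0 0 0 1 1;0 0 0 0 0 1 1;0 0 0 0 0 0.8 1;0 0 0 0 0 0.8 1;0 0 0 0 0 0 1'|egrep 'tcp|ft';python3 -m crank '0 0 0 0 0 0.6 1;0 0 0 0 0 0.3 1;0 0 0 0 0 0 1;0 0 0 0 0 0 1'|egrep 'tcp|ft'; for i in 1 2; do python3 -m crank '0 0 0 0 0 0.25 1;0 0 0 0 0 0 1;0 0 0 0 0 0 1'|egrep 'tcp|ft'; done
```

```text
tcp_pos: [0.6036, -0.0383, 0.1773]
ft_force: [-1.1, 0.6, 3.9]
tcp_pos: [0.6046, -0.0385, 0.17]
ft_force: [-1.7, -1.1, 2.6]
tcp_pos: [0.6047, -0.0385, 0.1673]
ft_force: [-1.7, -1.0, 3.3]
tcp_pos: [0.6047, -0.0385, 0.1649]
ft_force: [-2.2, -0.3, 4.4]
```

```bash
for i in 1 2 3 4; do python3 -m crank '0 0 0 0 0 0.2 1;0 0 0 0 0 0 1;0 0 0 0 0 0 1'|egrep 'tcp|ft'; done
```

```text
tcp_pos: [0.6047, -0.0384, 0.163]
ft_force: [-1.1, -0.5, 6.6]
tcp_pos: [0.6047, -0.0384, 0.1611]
ft_force: [-2.5, -0.7, 7.0]
tcp_pos: [0.6047, -0.0385, 0.1598]
ft_force: [-5.5, -0.3, 14.5]
tcp_pos: [0.6048, -0.0385, 0.1592]
ft_force: [-9.7, 1.1, 29.2]
```

```bash
python3 -m crank '0 0 0 0 0 -1 1;0 0 0 0 0 -2 1;0 0 0 0 0 -4 1;0 0 0 2 0 -1.5 1;0 0 0 3.5 0 0 -1;0 0 0 3 0 0 -1;0 0 0 1.6 0 0 -1;0 0 0 0 0 0 -1;0 0 0 0 0 0 -1;0 0 0 0 0 0 -1;0 0 0 0 0 0 -1'|egrep 'tcp|ft';  python3 - <<'E'
from h import *
P=viewer.camera_params('wrist'); im=snap('wrist','w12.png'); a=cv2.imread('pics/w8.png')
g=lambda x:cv2.cvtColor(x,cv2.COLOR_BGR2GRAY)
t=g(im)[120:250,235:290]; m=cv2.matchTemplate(g(a)[105:265,220:305],t,cv2.TM_CCOEFF_NORMED); print(cv2.minMaxLoc(m)[1::2],'expect (15,15)')
im=snap('side'); b=g(cv2.imread('pics/s4.png')); t=g(im)[180:235,190:262]; m=cv2.matchTemplate(b[175:240,185:267],t,cv2.TM_CCOEFF_NORMED); print(cv2.minMaxLoc(m)[1::2],'expect (5,5)')
print(totool([.5036,-.0385,.0305]))
E
```

```text
tcp_pos: [0.5046, -0.0381, 0.2416]
ft_force: [-0.2, -0.3, -0.9]
(0.9613683223724365, (15, 16)) expect (15,15)
(0.9789959788322449, (5, 5)) expect (5,5)
[ 6.44520242e-02 -6.22377345e-03  2.10884823e+01]
```

```bash
python3 -m crank '0 0 0 0.1 0 4 -1;0 0 0 0 0 4 -1;0 0 0 0 0 4 -1;0 0 0 0 0 4 -1;0 0 0 0 0 3 -1;0 0 0 0 0 1.5 -1;0 0 0 0 0 0.5 -1;0 0 0 0 0 0 -1;0 0 0 0 0 0 1;0 0 0 0 0 0 1;0 0 0 0 0 0 1;0 0 0 0 0 0 1' 70|tail -2; python3 -m crank '0 0 0 0 0 0 1;0 0 0 0 0 0 1;0 0 0 0 0 0 1'; python3 -m crank '0 0 0 0 0 -0.2 1;0 0 0 1 0 0 1;0 0 0 2 0 0 1;0 0 0 2 0 0 1;0 0 0 1.5 0 0 1;0 0 0 0 0 -1 1;0 0 0 0 0 -2 1;0 0 0 0 0 -3 1;0 0 0 0 0 -2.5 1;0 0 0 0 0 -1 1;0 0 0 0 0 0 1;0 0 0 0 0 0 1'
```

```text
grip_width: 0.0386
gripper_force: 0.0
time_s: 38.35
tcp_pos: [0.503, -0.0382, 0.0327]
ee_rot: [[-1.0, -0.0, 0.002], [-0.0, 1.0, 0.0], [-0.002, 0.0, -1.0]]
ft_force: [-1.4, -0.1, 9.1]
grip_width: 0.0289
gripper_force: 69.5
time_s: 39.35
tcp_pos: [0.4376, -0.0379, 0.1288]
ee_rot: [[-1.0, -0.001, 0.001], [-0.001, 1.0, 0.0], [-0.001, 0.0, -1.0]]
ft_force: [-0.1, -0.5, -3.3]
grip_width: 0.0288
gripper_force: 69.8
```

```bash
python3 -m crank '0 0 0 0 1 0 1;0 0 0 0 2 0 1;0 0 0 0 3 0 1;0 0 0 0 3 0 1;0 0 0 -0.5 3 0 1;0 0 0 -0.5 3 0 1;0 0 0 -0.7 3 0 1;0 0 0 -0.8 3 0 1;0 0 0 -0.8 3 0 1;0 0 0 -0.8 2 0 1;0 0 0 -0.8 1.2 0 1;0 0 -0.05 -0.7 0.7 0 1'|tail -2; python3 -m crank '0 0 0 0 0 0 1;0 0 0 0 0 0 1;0 0 0 0 0 0 1;0 0 0 0 0 0 1'; python3 - <<'E'
from h import *
P=viewer.camera_params('wrist'); im=snap('wrist','w13.png'); print(totool([.4965,.240,.044])); g=cv2.cvtColor(im,cv2.COLOR_BGR2GRAY)
print('row150 scan'); r=g[150].astype(int); e=[i for i in range(2,510) if abs(r[i+2]-r[i-2])>35]; print([(i,np.round(ray('wrist',(i,150),.014,P)[1],3)) for i in e])
E
```

```text
grip_width: 0.0292
gripper_force: 69.7
time_s: 40.68
tcp_pos: [0.4926, 0.2397, 0.1282]
ee_rot: [[-0.999, -0.048, -0.001], [-0.048, 0.999, -0.001], [0.001, -0.001, -1.0]]
ft_force: [-0.3, -0.4, -3.4]
grip_width: 0.029
gripper_force: 69.7
[-3.73889131e-01  4.03249638e-03  8.43912503e+00]
row150 scan
[(89, np.float64(0.114)), (90, np.float64(0.114)), (91, np.float64(0.115)), (92, np.float64(0.116)), (93, np.float64(0.117)), (94, np.float64(0.117)), (95, np.float64(0.118)), (96, np.float64(0.119)), (172, np.float64(0.176)), (173, np.float64(0.176)), (174, np.float64(0.177)), (180, np.float64(0.182)), (181, np.float64(0.182)), (182, np.float64(0.183)), (184, np.float64(0.185)), (185, np.float64(0.185)), (186, np.float64(0.186)), (187, np.float64(0.187)), (193, np.float64(0.191)), (194, np.float64(0.192)), (195, np.float64(0.193)), (297, np.float64(0.269)), (298, np.float64(0.27)), (299, np.float64(0.271)), (300, np.float64(0.271)), (358, np.float64(0.315)), (359, np.float64(0.316)), (360, np.float64(0.316)), (361, np.float64(0.317)), (362, np.float64(0.318)), (366, np.float64(0.321)), (367, np.float64(0.322)), (422, np.float64(0.363)), (423, np.float64(0.363)), (424, np.float64(0.364)), (425, np.float64(0.365)), (426, np.float64(0.366)), (471, np.float64(0.399)), (472, np.float64(0.4)), (473, np.float64(0.401)), (474, np.float64(0.402)), (475, np.float64(0.402)), (483, np.float64(0.408)), (484, np.float64(0.409)), (485, np.float64(0.41)), (486, np.float64(0.41))]
```

```bash
python3 -m crank '0 0 0 -0.3 0.5 0 1;0 0 0 0 0 2 1;0 0 0 0 0 2 1;0 0 0 0 0 2 1;0 0 0 0 0 1.5 1;0 0 0 0 0 0.8 1;0 0 0 0 0 0 1;0 0 0 0 0 0 1;0 0 0 0 0 0.2 1;0 0 0 0 0 0 1;0 0 0 0 0 0 1'; python3 -m crank '0 0 0 0 0 0.1 1;0 0 0 0 0 0 1;0 0 0 0 0 0 1'|egrep 'tcp|ft|width'
```

```text
time_s: 41.65
tcp_pos: [0.4965, 0.246, 0.0443]
ee_rot: [[-0.999, -0.05, 0.001], [-0.05, 0.999, 0.001], [-0.001, 0.001, -1.0]]
ft_force: [-0.2, -0.0, -3.3]
grip_width: 0.0294
gripper_force: 69.7
tcp_pos: [0.4963, 0.246, 0.0428]
ft_force: [0.3, 0.3, -1.3]
grip_width: 0.0289
```

```bash
python3 -m crank '0 0 0 0 0 0 0;0 0 0 0 0 0 0;0 0 0 0 0 0 0;0 0 0 0 0 0 0;0 0 0 0 0 -1 0;0 0 0 0 0 -2 0;0 0 0 0 0 -4 0;0 0 0 0 0 -4 1;0 0 0 0 0 -4 1;0 0 0 0 0 -3 1;0 0 0 0 2 0 1;0 0 0 0 2 0 1'|grep tcp; python3 -m crank '0 0 0 0 0 0 1;0 0 0 0 0 0 1;0 0 0 0 0 0 1;0 0 0 0 0 0 1'|egrep 'tcp|ft'; python3 - <<'E'
from h import *
P=viewer.camera_params('wrist'); im=snap('wrist','w14.png'); g=cv2.cvtColor(im,cv2.COLOR_BGR2GRAY)
print('panel inner mid proj',proj('wrist',[.4395,.295,.062],P))
n,l,s,c=cv2.connectedComponentsWithStats((g<50).astype(np.uint8))
for i in range(1,n):
    if s[i,4]>600: print('dark',s[i],ray('wrist',c[i],.05,P).round(3))
n,l,s,c=cv2.connectedComponentsWithStats((g>195).astype(np.uint8))
for gp in ([.4917,.344],[.4965,.246]):
    gp=np.array(gp); r=gp+.1003*np.array([.9987,.0506]); u,v=proj('wrist',[*r,.022],P).round().astype(int); print('rivet px',u,v); print(g[v-8:v+9:2,u-10:u+11:2])
for u in (300,180):
    col=g[:,u].astype(int); print(u,[(i,col[i]) for i in range(80,160,4)])
E
```

```text
tcp_pos: [0.4954, 0.2854, 0.2261]
tcp_pos: [0.4942, 0.2846, 0.2228]
ft_force: [0.8, -0.3, -0.6]
panel inner mid proj [270.26324345 117.75505898]
dark [ 126  100  278   20 1591] [0.432 0.275 0.05 ]
dark [ 297  136   37   74 1511] [0.492 0.34  0.05 ]
dark [ 233  144   36   76 1760] [0.501 0.28  0.05 ]
dark [    0   235   512   149 36026] [0.688 0.292 0.05 ]
rivet px 308 254
[[ 59  62  64  64  61  62  61  64  63  57 141]
 [ 56  61  59  61  61  58  57  58  55  59  39]
 [ 71 144 143 141 144 139 142 143 140 142 139]
 [123 160 157 158 156 157 156 157 158 157 154]
 [121 159 150 188 185 185 188 143 131 158 152]
 [121 156 145 255 251 251 255 117  66 160 151]
 [150 156 160  73 255 255 119  46  63 160 151]
 [145 158 166  51  53  50  61  60  65 160 148]
 [145 156 142  53  59  57  59  61  96 160 147]]
rivet px 221 254
[[219 220 217 214 218 174 235 241 255  89  12]
 [212 212 213 212 216 178 239 252 102  17  16]
 [213 212 216 213 215 159 243 187   9  18  27]
 [210 210 209 211 214 174 245 162  11  27  25]
 [213 212 214 212 214 138 248 102  15  24  21]
 [216 216 217 218 214 228 254  22  21  19  21]
 [
[... 296 characters left out ...]
, np.int64(98)), (112, np.int64(87)), (116, np.int64(84)), (120, np.int64(208)), (124, np.int64(200)), (128, np.int64(217)), (132, np.int64(250)), (136, np.int64(51)), (140, np.int64(6)), (144, np.int64(18)), (148, np.int64(8)), (152, np.int64(4)), (156, np.int64(6))]
180 [(80, np.int64(108)), (84, np.int64(102)), (88, np.int64(76)), (92, np.int64(82)), (96, np.int64(82)), (100, np.int64(81)), (104, np.int64(32)), (108, np.int64(59)), (112, np.int64(57)), (116, np.int64(54)), (120, np.int64(106)), (124, np.int64(117)), (128, np.int64(108)), (132, np.int64(237)), (136, np.int64(226)), (140, np.int64(223)), (144, np.int64(222)), (148, np.int64(217)), (152, np.int64(218)), (156, np.int64(216))]
```

Unit 2's box is now at y of about .28 instead of .246, so it was probably knocked. I will check its pose numerically.

```bash
python3 - <<'E'
from h import *
im=snap('wrist','w15.png'); state(); P=viewer.camera_params('wrist'); g=cv2.cvtColor(im,cv2.COLOR_BGR2GRAY)
W=lambda u,v,z: ray('wrist',(u,v),z,P)
n,l,s,c=cv2.connectedComponentsWithStats((g<50).astype(np.uint8))
for i in range(1,n):
    if 600<s[i,4]<3000 and s[i,1]>125:
        ct=cv2.findContours((l==i).astype(np.uint8),0,1)[0][0]; pts=cv2.boxPoints(cv2.minAreaRect(ct)); pts=pts[np.argsort(pts[:,1])]
        f,nr=W(*pts[2:].mean(0),.05),W(*pts[:2].mean(0),.05); d=f-nr
        print(s[i],'far',f.round(4),'near',nr.round(4),'len %.3f yaw %.1f'%(np.linalg.norm(d),np.degrees(np.arctan2(d[1],d[0]))))
# coarse intensity map of tray region
print('cols',list(range(130,370,6)))
for v in range(96,300,5): print(v,' '.join('%3d'%x for x in g[v,130:370:6]))
E
```

```text
t 43.3333 tcp [0.4943 0.2848 0.2227] F [1.  0.1 0.2] w 0.0002
[ 297  136   37   74 1492] far [0.5273 0.3432 0.05  ] near [0.4544 0.3392 0.05  ] len 0.073 yaw 3.1
[ 232  144   37   76 1760] far [0.5403 0.2785 0.05  ] near [0.4661 0.2823 0.05  ] len 0.074 yaw -2.9
cols [130, 136, 142, 148, 154, 160, 166, 172, 178, 184, 190, 196, 202, 208, 214, 220, 226, 232, 238, 244, 250, 256, 262, 268, 274, 280, 286, 292, 298, 304, 310, 316, 322, 328, 334, 340, 346, 352, 358, 364]
96 166 168 169 144 148 152 150 156  85  85  86  85  81  88  76  82  83  86  86  78  82  84  86 145 145 142 148 137 135 147 148 139 133 147 144 143 143 140 146 147
101 169 168 173 148 147 147 152 152  85  86  86  82  84  84  46   6   2   6  12   7   5  10  13   1  15  15  21  21  25  27  23  30   5 148 155 152 156 151 157 156
106  25  32  44  44  50  41  43  48  42  47  47  49  52  52  43  50  53  46  45  46  44  47  53  47  83  45  83  82  82  88  86  85  43  87  83  89  89  97 102 104
111  98  99  98  96  95  99  60  59  56  57  56  57  59  59  47  43  43  41  48  45  46  49  51  55  92  91  89  86  87  89  88  90  90  89 
[... 5391 characters left out ...]
 168 169 170 169 167 168 169 168 169  67 219
281 184 180 177 175 167  66  63 187  54  50  87  82  82  82  86  27  21  21  23  22  87  21  14  16  26  22  20  14  78  84  85  85  92  48  94  89  89  83  79 182
286 169 174 173 187 178  68  24  23  29  19  28 166 182 181  10  19  24  23  25  22  22  20  23  23  23  14  20  24 123 178 178   2  19  20  28  24 183  83  76 168
291 180 180 179 191  71  21  23  20  21  23  22  15  23  19  21  23  23  19  22  18  18  17  21  19  23  21  22  19  19  24  17  24  19  15  23  23  21  11  87  59
296 191 184 187  46  24  22  23  21  23  22  20  20  23  26  25  18  22  15  26  21  18  24  24  22  19  17  22  22  23  21  24  17  21  22  26  25  17  22  22  62
```

Unit 2 lies flat inside the tray at yaw -2.9 deg. Its box is at (.503,.280), its rivet at about (.603,.275), its plate end is short of the back wall, and there is a gap to unit 1. No mending is needed, so I close the drawer.

```bash
python3 -m crank '0 0 0 3 0.3 0 1;0 0 0 3.5 0.3 0 1;0 0 0 3.5 0.3 0 1;0 0 0 1.5 0 0 1;0 0 0 0 0 3 1;0 0 0 0 0 4 1;0 0 0 0 0 4 1;0 0 0 0 0 4 1;0 0 0 0 0 2 1;0 0 0 0 0 0 1;0 0 0 0 0 0 1;0 0 0 0 0 0 1'; python3 -m crank '0 0 0 -1 0 0 1;0 0 0 -1 0 0 1;0 0 0 -0.7 0 0 1;0 0 0 0 0 0 1;0 0 0 0 0 0 1'
```

```text
time_s: 44.33
tcp_pos: [0.3797, 0.2889, 0.0538]
ee_rot: [[-0.999, -0.049, 0.001], [-0.049, 0.999, 0.001], [-0.001, 0.001, -1.0]]
ft_force: [0.2, -0.0, 0.4]
grip_width: -0.0003
gripper_force: 0.0
time_s: 44.75
tcp_pos: [0.4066, 0.2904, 0.053]
ee_rot: [[-0.999, -0.05, 0.001], [-0.05, 0.999, 0.001], [-0.001, 0.0, -1.0]]
ft_force: [0.5, 0.4, 0.3]
grip_width: -0.0001
gripper_force: 0.0
```

```bash
python3 -m crank '0 0 0 -0.5 0 0 1;0 0 0 -0.5 0 0 1;0 0 0 -0.7 0 0 1;0 0 0 -1 0 0 1;0 0 0 -1 0 0 1;0 0 0 -1 0 0 1;0 0 0 -1 0 0 1;0 0 0 -1 0 0 1;0 0 0 -1 0 0 1;0 0 0 -1 0 0 1;0 0 0 -1 0 0 1;0 0 0 -1 0 0 1'|egrep 'tcp|ft';python3 -m crank '0 0 0 -1 0 0 1;0 0 0 -1 0 0 1;0 0 0 -1 0 0 1;0 0 0 -1 0 0 1;0 0 0 -1 0 0 1;0 0 0 -0.7 0 0 1;0 0 0 -0.5 0 0 1;0 0 0 0 0 0 1;0 0 0 0 0 0 1'|egrep 'tcp|ft'
```

```text
tcp_pos: [0.5137, 0.2958, 0.0526]
ft_force: [-1.2, 0.4, -0.3]
tcp_pos: [0.5748, 0.2985, 0.0525]
ft_force: [-0.2, 0.2, 0.6]
```

```bash
python3 -m crank '0 0 0 -0.7 0 0 1;0 0 0 -0.7 0 0 1;0 0 0 -0.6 0 0 1;0 0 0 0 0 0 1;0 0 0 0 0 0 1'|egrep 'tcp|ft';for i in 1 2; do python3 -m crank '0 0 0 -0.5 0 0 1;0 0 0 -0.5 0 0 1;0 0 0 0 0 0 1;0 0 0 0 0 0 1'|egrep 'tcp|ft'; done
```

```text
tcp_pos: [0.5953, 0.2997, 0.0527]
ft_force: [0.9, 0.0, 0.5]
tcp_pos: [0.6051, 0.3002, 0.0527]
ft_force: [0.2, 0.1, 0.3]
tcp_pos: [0.6153, 0.3007, 0.0527]
ft_force: [-0.6, 0.4, 0.8]
```

```bash
for i in 1 2 3 4; do python3 -m crank '0 0 0 -0.3 0 0 1;0 0 0 0 0 0 1;0 0 0 0 0 0 1'|egrep 'tcp|ft'; done
```

```text
tcp_pos: [0.6178, 0.3009, 0.0526]
ft_force: [-0.3, -0.2, 0.0]
tcp_pos: [0.6183, 0.3011, 0.0524]
ft_force: [-9.1, -1.0, 6.3]
tcp_pos: [0.6183, 0.3012, 0.0521]
ft_force: [-20.6, -2.4, 12.8]
tcp_pos: [0.6184, 0.3012, 0.0519]
ft_force: [-30.0, -5.0, 20.6]
```

```bash
python3 -m crank '0 0 0 1.5 0 0 1;0 0 0 3 0 0 1;0 0 0 3 0 -3 1;0 0 0 2 0 -4 1;0 0 0 0 0 -4 1;0 0 0 0 0 -4 1;0 0 0 0 0 -2 1;0 0 0 0 0 0 1;0 0 0 0 0 0 1;0 0 0 0 0 0 1;0 0 0 0 0 0 1'|egrep 'tcp|ft'; python3 - <<'E'
from h import *
P=viewer.camera_params('wrist'); im=snap('wrist','w16.png'); g=cv2.cvtColor(im,cv2.COLOR_BGR2GRAY)
for y in (.22,.36):
    xc=.634+(.293-y)*.05
    print('y',y)
    for x in np.arange(xc-.024,xc+.02,.0015):
        u,v=proj('wrist',[x,y,.062],P).round().astype(int)
        print('%.4f(%d,%d):%d'%(x,u,v,g[v,u]),end=' ')
    print()
top=snap('top','t16.png'); tg=cv2.cvtColor(top,cv2.COLOR_BGR2GRAY); t0=cv2.cvtColor(cv2.imread('pics/top0.png'),cv2.COLOR_BGR2GRAY)
for u in (120,175): print(u,'rows120-150 now',tg[120:150,u].tolist(),'before',t0[120:150,u].tolist())
E
```

```text
tcp_pos: [0.5329, 0.2966, 0.2181]
ft_force: [0.4, 0.0, 0.1]
y 0.22
0.6137(173,255):42 0.6151(173,256):40 0.6166(173,258):41 0.6181(173,259):41 0.6196(173,260):43 0.6211(173,262):40 0.6226(173,263):43 0.6241(174,264):43 0.6256(174,266):40 0.6271(174,267):43 0.6286(174,268):40 0.6301(174,270):43 0.6316(174,271):43 0.6331(174,272):37 0.6346(174,274):87 0.6361(174,275):106 0.6376(174,276):105 0.6391(174,277):102 0.6406(174,279):73 0.6421(174,280):76 0.6436(174,281):166 0.6451(174,283):9 0.6466(174,284):16 0.6481(174,285):19 0.6496(174,286):24 0.6511(174,288):17 0.6526(174,289):22 0.6541(174,290):27 0.6556(174,292):26 0.6571(174,293):27 
y 0.36
0.6067(316,255):41 0.6081(316,256):38 0.6096(316,258):41 0.6111(316,259):32 0.6126(315,260):43 0.6141(315,262):42 0.6156(315,263):39 0.6171(315,265):43 0.6186(315,266):39 0.6201(315,267):43 0.6216(314,269):41 0.6231(314,270):42 0.6246(314,271):43 0.6261(314,272):67 0.6276(314,274):107 0.6291(314,275):107 0.6306(313,276):103 0.6321(313,278):71 0.6336(313,279):69 0.6351(313,280):152 0.6366(313,282):175 0.6381(313,283):170 0.6396(313,284):173 0.6411(312,285):172 0.6426(312,287):174 0.6441(312,288):180 0.6456(312,289):190 0.6471(312,291):11 0.6486(312,292):16 0.6501(311,293):21 
120 rows120-150 now [145, 146, 145, 145, 146, 145, 147, 148, 148, 147, 146, 144, 129, 81, 50, 38, 35, 34, 35, 35, 35, 34, 33, 35, 33, 34, 34, 33, 34, 33] before [135, 136, 136, 136, 135, 135, 136, 137, 136, 137, 136, 136, 137, 137, 137, 134, 117, 74, 95, 120, 90, 92, 102, 99, 92, 98, 98, 99, 99, 98]
175 rows120-150 now [149, 151, 152, 152, 151, 150, 151, 152, 151, 152, 153, 152, 135, 85, 81, 43, 31, 38, 74, 117, 122, 122, 123, 136, 154, 154, 151, 149, 146, 145] before [139, 140, 142, 141, 140, 140, 140, 141, 141, 141, 142, 142, 125, 71, 70, 83, 102, 118, 139, 142, 155, 176, 179, 180, 178, 179, 178, 179, 179, 180]
```

Panel face is 6 to 6.5 mm in front of the housing edge, with a hard stop felt at 30 N, so the drawer is home. Before I hand in, I check the cap and jar against the earlier side picture.

```bash
python3 - <<'E'
from h import *
g=lambda x:cv2.cvtColor(x,cv2.COLOR_BGR2GRAY)
b=g(cv2.imread('pics/side0.png')); a=g(snap('side'))
for n,(x0,y0,x1,y1) in dict(cap=(200,160,226,190),jar=(232,185,252,205),knob=(208,152,238,180)).items():
    m=cv2.matchTemplate(b[y0-6:y1+6,x0-6:x1+6],a[y0:y1,x0:x1],cv2.TM_CCOEFF_NORMED); print(n,cv2.minMaxLoc(m)[1::2],'expect (6,6)')
state(); print(ctrl.job_done())
E
```

```text
cap (0.36760634183883667, (12, 12)) expect (6,6)
jar (0.9927300810813904, (6, 6)) expect (6,6)
knob (0.24658705294132233, (12, 12)) expect (6,6)
t 49.65 tcp [0.5332 0.2965 0.2183] F [-0.  -0.4 -0.2] w 0.0
the job is handed in; nothing more can be done
None
```

I handed in the job with the selector on the long tick, both units on the bench riveted and in the drawer, and the drawer pushed home; the final check saw the jar in place, but gave no usable match for the cap or knob (probably hidden by the arm), and no verdict came back.

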